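Sort a dried lot of heat sinks through the Y-chute

ROBOT

A 6-joint arm with a two-finger parallel gripper is mounted at the origin on a cart in front of the work surface, level with it; the furniture and walls round the work are solid. World frame = base frame: x ahead of the robot, y to its left, z up, the work surface at z = 0. Lengths are in m, angles in rad, forces in N, time in s.
With the tool pointing down it reaches from about 0.375 to 0.975 m from the base axis. Payload 3.8 kg.
Tool frame: the origin (TCP) lies midway between the tips of the shut fingers; the grasp point (between the pads) lies 19 mm behind it; z points along the fingers, y is the line along which they close (so a half turn about z gives the same grasp; the last joint's range is limited). The gripper opens to 85 mm and grips with 20 to 120 N. Pads are 22 mm wide; open, the fingers measure 114 mm over their backs; the gripper's body (76 mm by 85 mm) begins 54 mm behind the grasp point. The pads swing forward as they close: fully open they stand 13 mm farther back than shut.
Start: joints at [-1.28, 0.264, 1.604, -0, 1.274, -0.037], TCP at [0.217, -0.639, 0.231] pointing down, gripper open.
Joint ranges: [-2.63, 2.63], [-0.94, 2.18], [0.31, 2.57], [-1.31, 4.45], [0, 2.66], [-2.55, 2.55]. Speed limits (rad/s): [2.57, 2.57, 3.14, 3.14, 3.14, 3.14].

INTERFACE

Orientations are given as a rotation vector (axis times angle).
In Python, from workcell import bot, cams gives the robot as it stands.
- The arm moves only by the tool play_rows, never from a script. Its argument "rows" is a list of rows, each a list of 2 entries, a list of its own where there are three numbers: the shift along the tool's x, y, z scaled (see below), then the turn, a rotation vector about the tool's x, y, z scaled (see below). A call has 1 to 20 rows; each row is the pose to reach, as a shift and turn from the pose commanded when the call began, along the tool's axes at that moment; what a row does not reach only later rows make up. The controller multiplies each number of a shift by 250 mm and each number of a turn by 45 degrees. A row lasts 1/12 s, in which the tool goes at most 41.7 mm and 7.16 degrees, less where a joint would pass 70% of its speed; a pose out of reach is approached as far as the arm can. A call with a number of a shift or a turn outside -1 to 1 is refused whole. A call with a gripper value outside its range is refused whole. "claw" is the opening, from -1 (shut) to 1 (fully open), set as the call begins (left out, the last holds). The fingers move at their own pace and stop on an object; "newtons" is the grip in N (left out, the last holds). Time passes only in rows, so rows that repeat a pose let the fingers close. It gives the time, the measured TCP pose, the force, the opening and the grip force at its end, in the units of the state.
- bot.read_state(): the state, without advancing time (a new reading comes with each control period).
- cams.read_camera(name): name is "scene" or "top" or "wrist"; returns a dict with "image" (400x640x3 uint8, red, green, blue), "K" (3x3 intrinsics, pixels), "k1" (the pictures are not rectified: a ray, as slopes to the right and down, at radius r is drawn at 1 + k1 r^2 times it, then the intrinsics apply), "T" (4x4, takes a point from camera to world coordinates); the wrist camera has in their place "mount" (4x4, takes a point from camera to tool coordinates, whose origin is the TCP and whose axes are the flange's). Camera axes: x right, y down, z forward; pixel columns grow to the right and rows downward; lengths in m; the calibration is good to about 2 mm. A picture is of the moment at which its call begins: read the wrist's pose just before it. There is no depth.
- bot.finish_job(): hands the job in; it is judged then, once.
The state is a dict: "time": time; "q": joint angles; "joint_vel": joint speeds; "joint_torque": joint torques, N m; "tool_pos": TCP position; "tcp_rot": TCP orientation; "wrist_force": force on the tool from outside, world axes, zero at the start; "torque": the same for the moment, N m; "width": opening from 0.0 (shut) to 1.0 (fully open); "grip_force": force on a finger pad.
Only numpy, scipy, OpenCV 4.12 (cv2) and the standard library are available. Lean on these libraries where they do the work, as an engineer would, in place of code of your own. Each camera call takes 0.05 s, during which the arm holds its last target. There are 200 camera calls.

TASK

The three long heat sinks in the pan in the drying box are clean and dry: they belong in the bin below the Y-chute that already holds a long heat sink of the same kind, not in the one with the square heat sink. While the lot is still in its pan, swing the chute's flap right over until it rests against its stop, so that it closes the lane to the wrong bin; open the box's lid past vertical so that it stays open, lift out the pan by its handle and tip it with its open lip close over the top end of the chute, so that all three slide down into that bin. Then set the empty pan back flat in the open drying box, let go, and leave the other things on the bench where they are.

Things in the scene. Friction and masses are not known exactly. Their poses are not given: they have to be found in the camera images.
- chute: Y-chute of bare sheet aluminium on a steel stand, fixed; origin on the bench under its middle, y left, z up. Flat floor slopes 40 deg (0.70 rad) down along its -x (to the robot); walls 34 mm. From the top a channel 80 mm wide runs 55 mm, then widens over 100 mm to two 77 mm lanes, left (+y) and right (-y) of a divider, each ending over a bin. Parts slide at slopes over 13 to 20 deg.
- chute_head (a point): middle of the upper edge of the chute's sloping floor (open end of the 80 mm channel), on the floor, 247 mm above the bench; the side walls there reach 273 mm, so a carried pan must come in above them
- flap_pivot (a point): point on the chute floor where the flap's pivot stands, on the middle line, 50 mm up the slope from the lower edge (155 mm down from chute_head); the pivot axis is square to the sloping floor
- flap (a joint): diverter flap: upright steel blade 98 mm long, 34 mm high, pivoted at its lower end, tip up the slope. 0 = middle line; positive = tip to the left (+y). +0.375 rad is the stop where it closes the left lane (parts go right), -0.375 the stop where it closes the right lane (parts go left). Near the middle at first; stays where it is left; moves at about 1 N at the post.
- flap_post (a point): point to hold the flap by: on the axis of the round black post (13 to 16 mm thick) on the blade, 70 mm from the pivot, square to the sloping floor (leans 40 deg to the robot). The point is 62 mm off the floor, the post's top 84 mm, its foot 40 mm. It travels 26 mm to either side between the stops.
- bin_long: open grey bin, 120 x 83 x 100 mm, 3 mm walls, fixed in front of the chute under one of its two lanes; the bin that holds the long heat sink. It may be the left or the right one. Origin under its centre, axes as the chute's, long side along x.
- bin_square: the same kind of bin under the other lane, holding the square heat sink
- sample_long: finned aluminium heat sink 60 x 30 x 20 mm, loose in bin_long; the same kind as the lot
- sample_square: square dark finned heat sink 38 x 38 x 20 mm, loose in bin_square
- dryer: clamshell drying box of grey sheet metal, fixed: lower half 96 (x) x 128 (y) x 78 mm with 4 mm walls and its inner floor 42 mm above the bench (heater plinth below), and a hinged upper half 42 mm deep; 121 mm high closed, 155 mm to the top of the lid's grip. Origin under its centre, -x is its front.
- dryer_lid (a joint): lid of the drying box: 0 = closed, grows as it opens, swinging up and back away from the robot, 1.57 is upright, 1.75 the open stop, where it leans back and stays, its upper edge 178 mm above the bench; past about 1.0 rad it falls open, below that it falls shut. About 0.16 kg.
- lid_hinge (a point): middle of the lid's hinge line, at the rear top edge of the lower half; the line runs along the box's y, 78 mm above the bench. lid_grip turns about it at a radius of 95 mm.
- lid_grip (a point): middle of the black grip on the lid's top a little to the front: an upright fin 12 mm thick (along the box's y), 34 mm long (along x) and 35 mm high; the point is 21 mm above the lid's top, 13 mm below the fin's top; with the lid closed it is 142 mm above the bench. It moves with the lid.
- pan: loose sheet steel pan 104 (x) x 68 (y) mm, sides and rear 24 mm high, 2 mm thick, no wall at its -x end, a fixed bail handle over its middle; 0.12 kg, with the lot 0.3 kg: grip it firmly. Lies in the drying box with its open end to the box's +y (left), about 10 mm of room at its sides and 8 mm at its ends, on the box's floor. Origin under its centre, z up.
- pan_grip (a point): middle of the pan's handle bar: black bar across the pan, 12 mm thick (along the pan's x), 65 mm long (along its y) and 22 mm high, flat sides; 58 mm above the pan's underside, 10 mm below the bar's top, 54 mm from the open lip along x. The parts pass beneath it.
- pan_lip (a point): middle of the edge of the pan's open end, on its floor: 52 mm from its origin along -x
- sink_1: finned aluminium heat sink 60 (x) x 30 (y) x 20 mm, about 0.06 kg, lying crosswise in the pan, rearmost of the three; origin under its centre
- sink_2: like sink_1, the middle one
- sink_3: like sink_1, the one next to the pan's open end
- marker: marker pen 135 mm lying on the bench to the right of the drying box, loose; not to be disturbed
- paste_jar: small white jar with a lid, 47 mm wide, 44 mm high, standing close on the right of the drying box, loose; not to be disturbed
- esd_brush: black brush 140 mm long lying behind the drying box and the chute, loose; not to be disturbed

How it is judged:
By the outcome, as a careful person would: the job done as asked, in the order asked, and still so for the second after the job is handed in, with the robot touching nothing.
It also fails if it takes over 67 s, if anything falls off the work surface, if the arm or the gripper's body presses on something with over 40 N, if the wrist force passes 120 N, or if a joint passes its speed limit or range.

## Working session

There is one attempt and no reset: what is moved stays moved. The work goes in short steps, Python scripts to look and compute and a tool call to move; the robot and the scene stay as the last step left them, time stands still between calls to the robot, and variables do not carry over. Pictures are saved under pics/ and viewed, at most 10 in all, crops included, and the job is handed in when it is done.

Besides the shell and the picture viewer there is one more tool, called after ">>>" as name([rows], argument=value, ...), one row to a line, values as JSON. play_rows: Moves the arm, as the interface text tells. Its arguments: {"type":"object","properties":{"rows":{"type":"array","items":{"type":"array"}},"claw":{"type":"number"},"newtons":{"type":"number"}},"required":["rows"]}

```bash
mkdir -p pics; cat > h.py <<'E'
import numpy as np, cv2
from scipy.spatial.transform import Rotation as R
from workcell import bot, cams
def und(c,p):
    K=c['K'];d=(np.array(p,float)-[K[0][2],K[1][2]])/[K[0][0],K[1][1]]
    u=d.copy()
    for _ in range(30): u=d/(1+c['k1']*(u@u))
    return u
def tcp():
    s=bot.read_state();T=np.eye(4);T[:3,:3]=R.from_rotvec(s['tcp_rot']).as_matrix();T[:3,3]=s['tool_pos'];return T
def ray(c,p,T=None):
    T=np.array(c['T'] if T is None else T);v=np.append(und(c,p),1)
    v=T[:3,:3]@v;return T[:3,3],v/np.linalg.norm(v)
def plane(c,p,z,T=None):
    o,v=ray(c,p,T);return o+v*(z-o[2])/v[2]
def tri(*rs):
    A=sum(np.eye(3)-np.outer(v,v) for o,v in rs);b=sum((np.eye(3)-np.outer(v,v))@o for o,v in rs)
    X=np.linalg.solve(A,b);return X,[round(1000*np.linalg.norm(np.cross(X-o,v)),1) for o,v in rs]
def proj(c,X,T=None):
    T=np.array(c['T'] if T is None else T);q=T[:3,:3].T@(np.array(X)-T[:3,3]);u=q[:2]/q[2];u=u*(1+c['k1']*(u@u));K=c['K']
    return np.array([K[0][0]*u[0]+K[0][2],K[1][1]*u[1]+K[1][2]])
def move(P,Rm):
    "shift, turn units from current measured pose"
    T=tcp();return np.round(T[:3,:3].T@(np.array(P)-T[:3,3])/.25,3),np.round(R.from_matrix(T[:3,:3].T@Rm).as_rotvec()/np.radians(45),3)
E
python3 - <<'E'
from h import *
import pickle
D={}
for n in ['scene','top','wrist']:
    c=cams.read_camera(n);D[n]=c;cv2.imwrite(f'pics/{n}0.png',c['image'][:,:,::-1])
    print(n,np.round(c['K'],1).tolist(),c['k1'],np.round(c.get('T',c.get('mount')),3).tolist())
D['tcp']=tcp();pickle.dump(D,open('d0.pkl','wb'))
print(bot.read_state())
E
```

```text
scene [[418.2, 0.0, 320.8], [0.0, 418.2, 198.3], [0.0, 0.0, 1.0]] -0.05959858232564429 [[-0.557, -0.587, 0.588, -0.061], [-0.831, 0.387, -0.401, 0.569], [0.008, -0.711, -0.703, 0.888], [0.0, 0.0, 0.0, 1.0]]
top [[382.3, 0.0, 321.3], [0.0, 382.3, 199.2], [0.0, 0.0, 1.0]] -0.048201334522637175 [[0.003, -0.98, 0.197, 0.383], [-1.0, -0.007, -0.017, 0.165], [0.018, -0.197, -0.98, 1.051], [0.0, 0.0, 0.0, 1.0]]
wrist [[282.9, 0.0, 323.7], [0.0, 282.9, 195.5], [0.0, 0.0, 1.0]] 0.01656071050841794 [[-0.001, -0.946, -0.324, 0.083], [1.0, -0.001, -0.0, 0.001], [-0.0, -0.324, 0.946, -0.142], [0.0, 0.0, 0.0, 1.0]]
{'time': 0.15, 'q': array([-1.27989251e+00,  2.64598142e-01,  1.60506458e+00,  3.65856696e-05,
        1.27367066e+00, -3.68700961e-02]), 'joint_vel': array([ 0.00021106, -0.00137422, -0.00445215, -0.00144199, -0.0021493 ,
        0.00105947]), 'joint_torque': array([-1.51490472e-04, -5.15905702e+01, -3.67960382e+01,  1.47035109e-05,
        8.12625774e-03,  3.36076724e-06]), 'tool_pos': array([ 0.21717587, -0.63851975,  0.23023354]), 'tcp_rot': array([-3.09779189e+00, -5.12265274e-01,  2.91717731e-04]), 'wrist_force': array([-0.01646573, -0.14387463, -0.34681023]), 'torque': array([ 0.00867483, -0.00302402, -0.00865616]), 'grip_force': 0.0, 'width': 0.9987077314947493}
```

View pics/scene0.png

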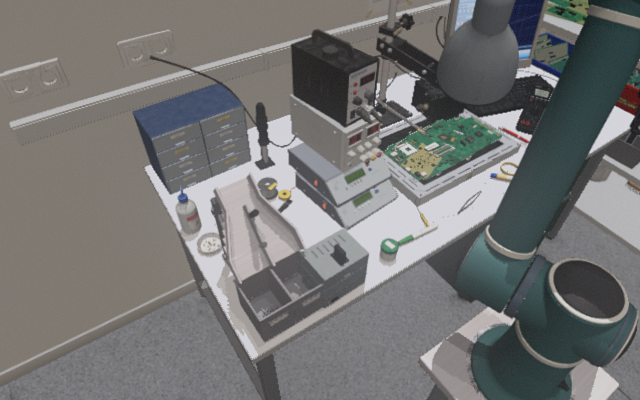

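View pics/top0.png

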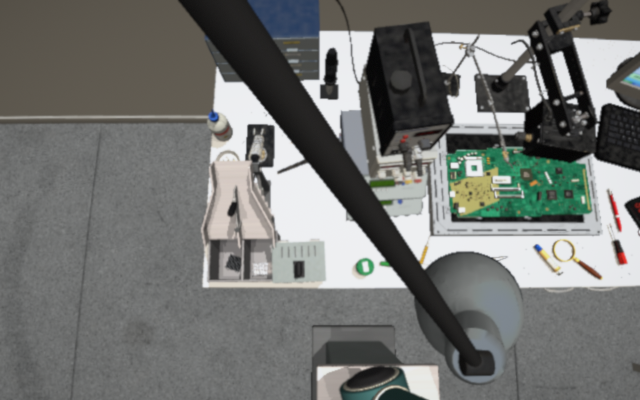

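The scene view shows the chute around (260,220), bins at (265,300)/(295,275), and the dryer at (335,260). In the top view the bins are at (228,262)/(258,265) and the dryer at (298,262). I'll zoom in on both.

```bash
python3 - <<'E'
from h import *
import pickle
D=pickle.load(open('d0.pkl','rb'))
a=D['scene']['image'][165:345,195:385,::-1];b=D['top']['image'][140:290,195:335,::-1]
a=cv2.resize(a,None,fx=2.95,fy=2.95,interpolation=3)[:, :];b=cv2.resize(b,None,fx=4,fy=4,interpolation=3)
cv2.imwrite('pics/a.png',cv2.resize(D['scene']['image'][165:345,195:395,::-1],None,fx=3.3,fy=3.3,interpolation=2))
cv2.imwrite('pics/b.png',b); 
print(proj(D['top'],[.217,-.639,.23]),proj(D['scene'],[.217,-.639,.23]),proj(D['top'],[0,0,0]))
E
```

```text
[683.2233136  350.33688026] [627.34725325 139.37107942] [378.23010002 427.56904405]
```

View pics/a.png

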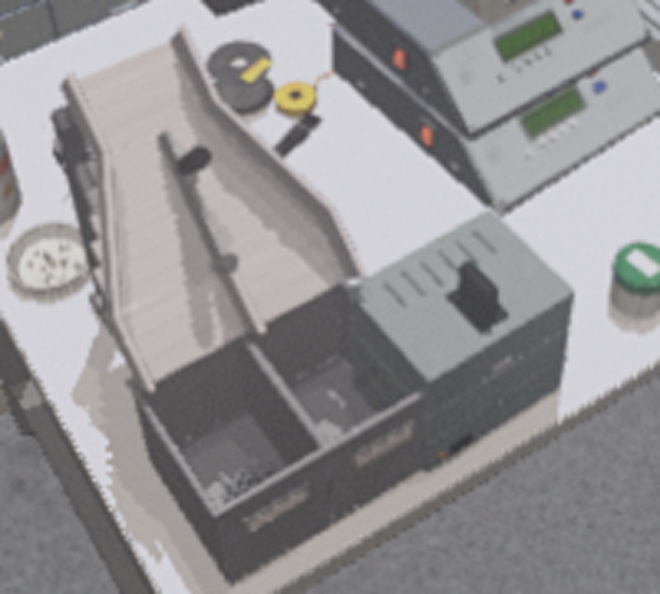

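View pics/b.png

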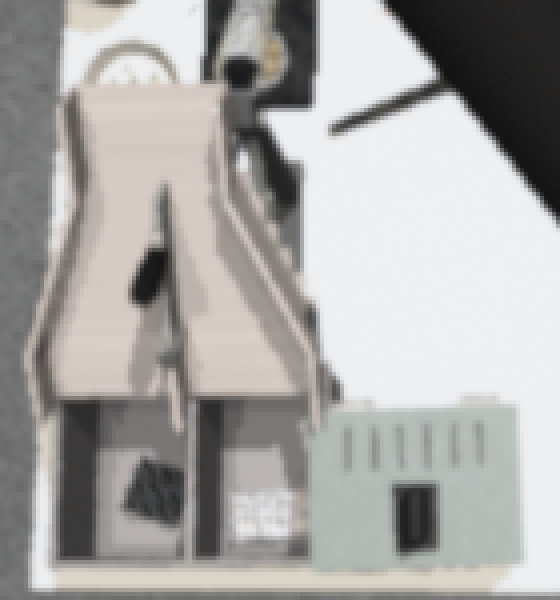

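The bin at left (b 155,490) holds a dark square finned part; the right bin (b 265,515) holds a light one. The post is near b (150,275), the pivot at b (170,355) and the lid grip at b (415,520). I'll triangulate a rough layout, then get a wrist view.

```bash
python3 - <<'E'
from h import *
import pickle
D=pickle.load(open('d0.pkl','rb'))
S=lambda u,v:ray(D['scene'],(195+u/3.3-.35,165+v/3.3-.35))
P=lambda u,v:ray(D['top'],(195+u/4-.37,140+v/4-.37))
for n,s,t in [('headL',(70,78),(75,90)),('headR',(182,30),(222,88)),('pivot',(228,258),(170,352)),('lidFL',(430,382),(312,570)),('lidFR',(572,292),(522,565)),('lidRR',(490,212),(518,408)),('lidRL',(360,288),(315,410)),('binFL',(220,512),(55,562)),('binFR',(425,395),(312,562)),('grip top',(468,268),(415,520)),('divend',(262,330),(178,430)),('flaptip',(165,135),(163,185)),('post top',(205,152),(147,298))]:
    X,e=tri(S(*s),P(*t));print(n,np.round(X,3),e)
X,e=tri(ray(D['scene'],(480,90)),ray(D['top'],(470,325)));print('lamp',X,e)
E
```

```text
headL [0.622 0.385 0.256] [np.float64(0.5), np.float64(0.5)]
headR [0.621 0.303 0.26 ] [np.float64(2.3), np.float64(2.3)]
pivot [0.491 0.344 0.173] [np.float64(0.2), np.float64(0.2)]
lidFL [0.367 0.265 0.116] [np.float64(0.4), np.float64(0.4)]
lidFR [0.371 0.14  0.12 ] [np.float64(0.7), np.float64(0.7)]
lidRR [0.465 0.143 0.117] [np.float64(0.8), np.float64(0.8)]
lidRL [0.461 0.264 0.117] [np.float64(2.9), np.float64(2.9)]
binFL [0.37  0.424 0.097] [np.float64(0.9), np.float64(0.9)]
binFR [0.371 0.267 0.097] [np.float64(1.0), np.float64(1.0)]
grip top [0.4   0.206 0.161] [np.float64(5.1), np.float64(5.1)]
divend [0.449 0.344 0.141] [np.float64(0.2), np.float64(0.2)]
flaptip [0.579 0.343 0.215] [np.float64(1.6), np.float64(1.6)]
post top [0.509 0.341 0.257] [np.float64(0.7), np.float64(0.7)]
lamp [ 0.32199674 -0.04215453  0.51296224] [np.float64(8.3), np.float64(8.3)]
```

```bash
python3 - <<'E'
from h import *
import pickle
D=pickle.load(open('d0.pkl','rb'))
for p in [(475,365),(400,270),(300,135),(215,10)]:
    print(p,[np.round(plane(D['top'],p,z)[:2],2).tolist() for z in (.6,.7,.8,.9)])
a=np.radians(45);e=np.radians(28)
z=np.array([np.cos(a)*np.cos(e),np.sin(a)*np.cos(e),np.sin(e)])
y=np.cross(z,[0,0,1]);y/=np.linalg.norm(y)  # x up: x=y cross z
x=np.cross(y,z);print(x)
print(move([.36,-.52,.46],np.stack([x,y,z],1)))
E
```

```text
(475, 365) [[0.28, -0.02], [0.3, 0.02], [0.33, 0.06], [0.35, 0.1]]
(400, 270) [[0.39, 0.07], [0.39, 0.09], [0.39, 0.11], [0.38, 0.13]]
(300, 135) [[0.55, 0.18], [0.52, 0.18], [0.48, 0.18], [0.44, 0.17]]
(215, 10) [[0.73, 0.3], [0.66, 0.27], [0.58, 0.24], [0.5, 0.21]]
[-0.33196653 -0.33196653  0.88294759]
(array([ 0.694, -0.267, -0.919]), array([ 0.597,  2.568, -0.362]))
```

>>> play_rows([
  [[0.694,-0.267,-0.919],[0.2,0.856,-0.12]],
  [[0.694,-0.267,-0.919],[0.2,0.856,-0.12]],
  [[0.694,-0.267,-0.919],[0.2,0.856,-0.12]],
  [[0.694,-0.267,-0.919],[0.2,0.856,-0.12]],
  [[0.694,-0.267,-0.919],[0.2,0.856,-0.12]],
  [[0.694,-0.267,-0.919],[0.2,0.856,-0.12]],
  [[0.694,-0.267,-0.919],[0.2,0.856,-0.12]],
  [[0.694,-0.267,-0.919],[0.2,0.856,-0.12]],
])

```text
time: 0.82
tool_pos: [0.3624, -0.519, 0.4679]
tcp_rot: [-2.676, -0.586, -0.915]
wrist_force: [-0.5, -1.3, 2.0]
width: 0.997
grip_force: 0.0
```

>>> play_rows([
  [[0,0,0],[0.2,0.856,-0.12]],
  [[0,0,0],[0.2,0.856,-0.12]],
  [[0,0,0],[0.2,0.856,-0.12]],
  [[0,0,0],[0.2,0.856,-0.12]],
  [[0,0,0],[0.2,0.856,-0.12]],
  [[0,0,0],[0.2,0.856,-0.12]],
])

```text
time: 1.32
tool_pos: [0.3591, -0.5206, 0.4581]
tcp_rot: [-2.021, -0.569, -1.608]
wrist_force: [-0.0, -1.4, -1.3]
width: 1.001
grip_force: 0.0
```

>>> play_rows([
  [[0,0,0],[0.2,0.856,-0.12]],
  [[0,0,0],[0.2,0.856,-0.12]],
  [[0,0,0],[0.2,0.856,-0.12]],
  [[0,0,0],[0.2,0.856,-0.12]],
  [[0,0,0],[0.2,0.856,-0.12]],
  [[0,0,0],[0.2,0.856,-0.12]],
  [[0,0,0],[0.2,0.856,-0.12]],
])

```text
time: 1.9
tool_pos: [0.3615, -0.5195, 0.4561]
tcp_rot: [-1.24, -0.505, -2.069]
wrist_force: [-0.6, 0.9, -0.5]
width: 0.997
grip_force: 0.0
```

```bash
cat > snap.py <<'E'
import sys,pickle
from h import *
n=sys.argv[1];T=tcp();s=bot.read_state();c=cams.read_camera('wrist');c['T']=T@np.array(c['mount'])
pickle.dump((c,s),open(n+'.pkl','wb'));cv2.imwrite(f'pics/{n}.png',c['image'][:,:,::-1])
print(s['time'],np.round(s['q'],3),np.round(s['tool_pos'],3),np.round(T[:3,:3],2).tolist())
E
python3 snap.py w1
```

```text
1.9 [-1.41   0.664  1.603  1.621  2.344 -0.503] [ 0.361 -0.52   0.456] [[-0.33, 0.71, 0.62], [-0.34, -0.7, 0.62], [0.88, -0.01, 0.48]]
```

View pics/w1.png

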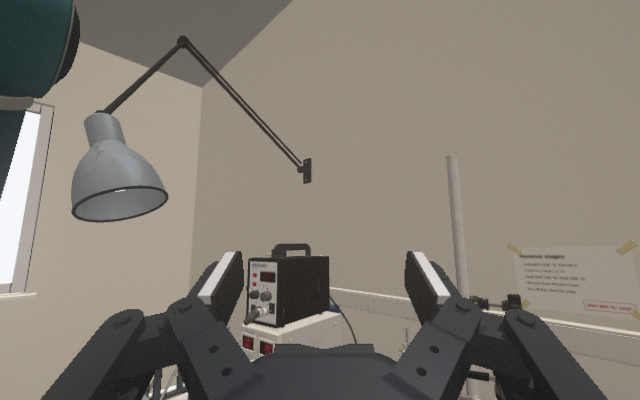

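Wrist view: wall lamp with its shade rim at about (120,205), neck at (98,115), arm elbow at (183,42) and wall bracket at (306,170). I'll triangulate it.

```bash
python3 - <<'E'
from h import *
import pickle
D=pickle.load(open('d0.pkl','rb'));w,s=pickle.load(open('w1.pkl','rb'))
W=lambda p:ray(w,p);P=lambda p:ray(D['top'],p);S=lambda p:ray(D['scene'],p)
print('neck',tri(W((98,113)),P((473,358))))
print('rimc',tri(W((120,207)),P((470,308))),tri(W((120,207)),S((480,75))))
print('rim edge L/R',tri(W((72,210)),S((478,104))) )
# boom line in top: plane through camera
o=D['top']['T'][:3,3];a=P((470,360))[1];b=P((215,10))[1];n=np.cross(a,b)
for q in [(98,113),(140,77),(183,42),(245,105),(303,170)]:
    ow,v=W(q);t=n@(o-ow)/(n@v);print(q,np.round(ow+t*v,3))
q=s['q'];print(q)
E
```

```text
neck (array([0.30787701, 0.02816232, 0.70961498]), [np.float64(4.8), np.float64(4.8)])
rimc (array([ 0.34030642, -0.04500181,  0.52589579]), [np.float64(0.6), np.float64(0.6)]) (array([ 0.34181757, -0.04656176,  0.52773688]), [np.float64(2.3), np.float64(2.3)])
rim edge L/R (array([0.28511608, 0.02304743, 0.52301664]), [np.float64(0.5), np.float64(0.5)])
(98, 113) [0.303 0.025 0.709]
(140, 77) [0.379 0.115 0.858]
(183, 42) [0.513 0.272 1.111]
(245, 105) [0.885 0.538 1.123]
(303, 170) [1.808 1.179 1.085]
[-1.40964684  0.66420918  1.60262779  1.62069755  2.34399711 -0.5027962 ]
```

```bash
cat > kin.py <<'E'
from h import *
from scipy.optimize import least_squares
Rz=lambda a:R.from_euler('z',a).as_matrix(); Ry=lambda a:R.from_euler('y',a).as_matrix()
def fk(q,p,pts=False):
    a1,d1,L1,L2,dT,e=p;A=Rz(q[0]);S=A@[a1,0,0]+[0,0,d1]
    B=A@Ry(q[1]);E=S+B@[0,0,L1];C=B@Ry(q[2]);W=E+C@[e,0,L2];F=C@Rz(q[3])@Ry(q[4])@Rz(q[5])
    X=W+F@[0,0,dT]
    return (S,E,W,X) if pts else (X,F)
E
python3 - <<'E'
from kin import *
import pickle
D=pickle.load(open('d0.pkl','rb'));w,s=pickle.load(open('w1.pkl','rb'))
q0=np.array([-1.27989,.264598,1.605065,0,1.273671,-.03687]);T0=D['tcp']
T1=np.eye(4);T1[:3,:3]=R.from_rotvec(s['tcp_rot']).as_matrix()
X0,F0=fk(q0,[0]*6);X1,F1=fk(s['q'],[0]*6)
print(np.round(F0.T@T0[:3,:3],3),np.round(F1.T@T1[:3,:3],3))
f=lambda p:np.concatenate([fk(q0,[*p,0])[0]-T0[:3,3],fk(s['q'],[*p,0])[0]-s['tool_pos']])
r=least_squares(f,[0,.3,.55,.5,.3]);print(r.x,np.round(f(r.x)*1000,1))
E
```

```text
[[-0. -1. -0.]
 [ 1. -0.  0.]
 [-0. -0.  1.]] [[-0. -1.  0.]
 [ 1. -0.  0.]
 [-0.  0.  1.]]
[-0.11844028  0.21723586  0.61187314  0.66243625  0.38253551] [-23.9  -7.1   0.   -0.    0.   -0. ]
```

```bash
cat > kin.py <<'E'
from h import *
from scipy.optimize import least_squares
Rz=lambda a:R.from_euler('z',a).as_matrix(); Ry=lambda a:R.from_euler('y',a).as_matrix()
def fk(q,p,pts=False):
    b,d1,L1,L2,dT=p;A=Rz(q[0]);S=A@[0,b,0]+[0,0,d1]
    B=A@Ry(q[1]);E=S+B@[0,0,L1];C=B@Ry(q[2]);W=E+C@[0,0,L2];F=C@Rz(q[3])@Ry(q[4])@Rz(q[5]+np.pi/2)
    X=W+F@[0,0,dT]
    return (S,E,W,X) if pts else (X,F)
P=None
E
python3 - <<'E'
from kin import *
import pickle
D=pickle.load(open('d0.pkl','rb'));w,s=pickle.load(open('w1.pkl','rb'))
q0=np.array([-1.27989,.264598,1.605065,0,1.273671,-.03687]);T0=D['tcp']
f=lambda p:np.concatenate([fk(q0,p)[0]-T0[:3,3],fk(s['q'],p)[0]-s['tool_pos']])
r=least_squares(f,[0,.3,.55,.5,.3]);print(r.x.tolist(),np.round(f(r.x)*1000,1),r.jac.shape,np.linalg.svd(r.jac)[1])
# check against limits: q4 calls midpoints
E
```

```text
[0.024906716810328185, 0.25179752192791877, 0.5105995810347485, 0.566151894279516, 0.3476958540097435] [-0. -0.  0.  0.  0. -0.] (6, 5) [2.08582784 1.67933042 1.40544129 0.90399219 0.19158408]
```

```bash
cat >> kin.py <<'E'
P=[.024907,.251798,.5106,.566152,.347696]
lo=np.array([-2.63,-.94,.31,-1.31,0,-2.55]);hi=np.array([2.63,2.18,2.57,4.45,2.66,2.55])
RD=np.diag([-1.,1,-1])
def ik(X,Rm,q):
    f=lambda q:np.r_[fk(q,P)[0]-X,.3*R.from_matrix(Rm.T@fk(q,P)[1]).as_rotvec()]
    r=least_squares(f,np.clip(q,lo+1e-4,hi-1e-4),bounds=(lo,hi));return r.x,np.linalg.norm(r.fun)
n=np.linspace(0,1,8)[:,None]
rim=np.array([.34,-.045,.525]);neck=np.array([.305,.026,.71]);el=np.array([.513,.272,1.111])
OB=np.r_[rim+n*(neck-rim),neck+np.linspace(0,1,25)[:,None]*(el-neck)];OR=np.r_[.09-n[:,0]*.06,np.full(25,.015)]
def clear(q):
    S,E,W,X=fk(q,P,True);o=[]
    for a,b,r in ((S,E,.07),(E,W,.06),(W,X,.065)):
        t=np.linspace(0,1,40)[:,None];L=a+t*(b-a);o.append((np.linalg.norm(L[:,None]-OB,axis=2)-OR-r).min())
    return np.round(o,3)
def sim(q,X,Rm,name=''):
    "straight move from FK(q) to pose; prints rows, units, extremes"
    X0,R0=fk(q,P);d=R.from_matrix(R0.T@Rm).as_rotvec();X=np.array(X,float)
    N=int(np.ceil(max(np.linalg.norm(X-X0)/.0417,np.linalg.norm(d)/np.radians(7.16),1)));qs=[q];ee=0
    for k in range(1,N+1):
        q,e=ik(X0+(X-X0)*k/N,R0@R.from_rotvec(d*k/N).as_matrix(),q);qs.append(q);ee=max(e,ee)
    qs=np.array(qs);v=np.abs(np.diff(qs,axis=0)).max(0)*12/[2.57,2.57,3.14,3.14,3.14,3.14]
    print(name,'N',N,'shift',np.round(R0.T@(X-X0)/.25,3).tolist(),'turn',np.round(d/np.radians(45),3).tolist(),'\n  q',np.round(q,2).tolist(),'err',round(ee,4),'spd',v.max().round(2),'clr',np.min([clear(k) for k in qs],0),'TCP',np.round(X,3))
    return q
E
python3 - <<'E'
from kin import *
q=bot.read_state()['q'];print(clear(q))
for a,z,q6 in ((-1.15,0,0),(-.6,0,0),(0,0,0),(.5,0,0)):
    g=[a,-.7,2.45,0,.61,q6];q=sim(q,*fk(g,P),str(a))
for m in (0,1):
    q2=sim(q,[.527,.344,.32],RD@np.diag([1,1,1]) if m==0 else np.diag([1.,-1,-1]),f'flap{m}')
    Rt=(Rz(np.pi/2)@(RD if m==0 else np.diag([1.,-1,-1])));q3=sim(q2,[.66,.344,.4],Rt,'yaw')
    Rt=R.from_euler('y',-45,degrees=True).as_matrix()@Rt;q3=sim(q3,[.66,.344,.35],Rt,'tip')
E
```

```text
[0.157 0.244 0.325]
-1.15 N 19 shift [-0.518, -0.684, -0.426] turn [-1.088, -2.613, -0.759] 
  q [-1.15, -0.7, 2.45, 0.0, 0.61, -0.0] err 0.0 spd 1.19 clr [0.157 0.118 0.117] TCP [ 0.216 -0.422  0.295]
-0.6 N 7 shift [0.974, -0.235, -0.233] turn [-0.0, 0.493, -0.497] 
  q [-0.6, -0.7, 2.45, 0.0, 0.61, -0.0] err 0.0 spd 0.39 clr [ 0.252  0.002 -0.018] TCP [ 0.405 -0.247  0.295]
0 N 7 shift [1.051, -0.275, -0.272] turn [0.0, 0.538, -0.542] 
  q [-0.0, -0.7, 2.45, 0.0, 0.61, -0.0] err 0.0 spd 0.43 clr [ 0.27  -0.019 -0.072] TCP [0.473 0.025 0.295]
0.5 N 6 shift [0.895, -0.198, -0.197] turn [0.0, 0.448, -0.452] 
  q [0.5, -0.7, 2.45, 0.0, 0.61, -0.0] err 0.0 spd 0.41 clr [ 0.282 -0.019 -0.058] TCP [0.403 0.249 0.295]
flap0 N 11 shift [0.097, 0.51, 0.363] turn [0.896, 0.532, -1.291] 
  q [0.54, 0.14, 1.59, -0.0, 1.41, -1.03] err 0.0 spd 0.76 clr [0.163 0.046 0.048] TCP [0.527 0.344 0.32 ]
yaw N 13 shift [-0.532, 0.0, -0.32] turn [-0.0, 0.0, -2.0] 
  q [0.49, 0.35, 1.19, -0.05, 1.59, -2.55] err 0.0373 spd 0.49 clr [0.08  0.047 0.25 ] TCP [0.66  0.344 0.4  ]
tip N 7 shift [0.035, -0.024, 0.199] turn [0.964, -0.1, -0.109] 
  q [0.65, -0.01, 1.88, -0.7, 0.73, -2.09] err 0.0 spd 0.63 clr [0.08  0.056 0.24 ] TCP [0.66  0.344 0.35 ]
flap1 N 18 shift [0.097, 0.51, 0.363] turn [0.606, -1.021, 2.479] 
  q [0.54, 0.14, 1.59, 0.0, 1.41, 2.11] err 0.0 spd 1.06 clr [0.163 0.07  0.074] TCP [0.527 0.344 0.32 ]
yaw N 13 shift [0.532, -0.0, -0.32] turn [-0.0, -0.0, -2.0] 
  q [0.45, 0.36, 1.18, 0.0, 1.6, 0.45] err 0.0 spd 0.49 clr [0.073 0.044 0.25 ] TCP [0.66  0.344 0.4  ]
tip N 7 shift [0.0, 0.0, 0.2] turn [-1.0, -0.0, -0.0] 
  q [0.65, -0.01, 1.88, -0.7, 0.73, 1.05] err 0.0 spd 0.7 clr [0.073 0.044 0.232] TCP [0.66  0.344 0.35 ]
```

```bash
python3 - <<'E'
from kin import *
best=[]
for q2 in np.arange(-.9,-.3,.1):
  for q3 in (2.3,2.4,2.5):
    for tot in np.arange(2.2,3.3,.15):
      q5=tot-q2-q3
      if not .05<q5<2.6: continue
      X=fk([0,q2,q3,0,q5,0],P)[0]
      W=fk([0,q2,q3,0,q5,0],P,True)[2]
      if X[2]<.2 or W[0]<.1 or X[0]<.24: continue
      c=np.min([clear([a,q2,q3,0,q5,0]) for a in np.arange(-.7,.5,.15)],0)
      best.append((c.min(),q2,q3,tot,c,X.round(3)))
best.sort(key=lambda t:-t[0])
for b in best[:6]: print(b)
E
```

```text
(np.float64(0.001), np.float64(-0.9), 2.5, np.float64(2.8), array([0.269, 0.027, 0.001]), array([0.282, 0.025, 0.225]))
(np.float64(-0.013), np.float64(-0.9), 2.5, np.float64(2.65), array([ 0.269,  0.027, -0.013]), array([0.33 , 0.025, 0.246]))
(np.float64(-0.017), np.float64(-0.9), 2.4, np.float64(2.8), array([ 0.269,  0.035, -0.017]), array([0.281, 0.025, 0.282]))
(np.float64(-0.02), np.float64(-0.8), 2.5, np.float64(2.8), array([ 0.269, -0.003, -0.02 ]), array([0.312, 0.025, 0.207]))
(np.float64(-0.028), np.float64(-0.8), 2.4, np.float64(2.9499999999999997), array([ 0.269, -0.002, -0.028]), array([0.266, 0.025, 0.25 ]))
(np.float64(-0.029), np.float64(-0.9), 2.3, np.float64(2.8), array([ 0.269,  0.048, -0.029]), array([0.274, 0.025, 0.338]))
```

```bash
cat >> kin.py <<'E'
ax=(neck-rim)/np.linalg.norm(neck-rim);u=np.cross(ax,[1,0,0]);u/=np.linalg.norm(u);v_=np.cross(ax,u)
OB=np.array([rim+t*(neck-rim)+(.088-.06*t)*(np.cos(p)*u+np.sin(p)*v_)*m for t in np.linspace(0,1,10) for p in np.linspace(0,6.28,24) for m in (0,.5,1)])
OB=np.r_[OB,neck+np.linspace(0,1,25)[:,None]*(el-neck)];OR=np.r_[np.full(720,.003),np.full(25,.015)]
E
python3 - <<'E'
from kin import *
print(OB[:72,2].min())
best=[]
for q2 in np.arange(-.9,-.2,.1):
  for q3 in (2.3,2.4,2.5):
    for tot in np.arange(2.2,3.3,.15):
      q5=tot-q2-q3
      if not .05<q5<2.6: continue
      X=fk([0,q2,q3,0,q5,0],P)[0]
      W=fk([0,q2,q3,0,q5,0],P,True)[2]
      if X[2]<.2 or W[0]<.1 or X[0]<.28: continue
      c=np.min([clear([a,q2,q3,0,q5,0]) for a in np.arange(-.7,.5,.15)],0)
      best.append((c.min(),q2,q3,tot,c,X.round(3)))
best.sort(key=lambda t:-t[0])
for b in best[:6]: print(b)
g=np.array([-1.15,-.85,2.5,0,1.05,0])
q=bot.read_state()['q']
for a in (-1.15,-.6,-.05,.5):
    q=sim(q,*fk([a,-.9,2.5,0,1.1,0],P),str(a))
q=sim(q,[.40,.24,.36],RD,'a');q=sim(q,[.42,.25,.36],RD,'a');sim(q,[.527,.344,.32],RD)
E
```

```text
0.4906335610901463
(np.float64(0.001), np.float64(-0.9), 2.5, np.float64(2.8), array([0.277, 0.03 , 0.001]), array([0.282, 0.025, 0.225]))
(np.float64(-0.011), np.float64(-0.9), 2.5, np.float64(2.65), array([ 0.277,  0.03 , -0.011]), array([0.33 , 0.025, 0.246]))
(np.float64(-0.017), np.float64(-0.9), 2.4, np.float64(2.8), array([ 0.277,  0.036, -0.017]), array([0.281, 0.025, 0.282]))
(np.float64(-0.021), np.float64(-0.8), 2.5, np.float64(2.8), array([ 0.276,  0.   , -0.021]), array([0.312, 0.025, 0.207]))
(np.float64(-0.022), np.float64(-0.40000000000000013), 2.5, np.float64(2.2), array([ 0.245, -0.022, -0.011]), array([0.571, 0.025, 0.232]))
(np.float64(-0.025), np.float64(-0.9), 2.5, np.float64(2.5), array([ 0.277,  0.03 , -0.025]), array([0.374, 0.025, 0.274]))
-1.15 N 18 shift [-0.827, -1.275, -0.332] turn [-0.831, -2.641, -0.299] 
  q [-1.15, -0.9, 2.5, -0.0, 1.1, 0.0] err 0.0 spd 0.93 clr [0.157 0.119 0.111] TCP [ 0.151 -0.277  0.238]
-0.6 N 5 shift [0.643, -0.215, -0.102] turn [-0.0, 0.299, -0.633] 
  q [-0.6, -0.9, 2.5, -0.0, 1.1, 0.0] err 0.0 spd 0.54 clr [0.266 0.047 0.02 
[... 157 characters left out ...]
0.279 0.037 0.001] TCP [0.315 0.009 0.238]
0.5 N 5 shift [0.643, -0.215, -0.102] turn [0.0, 0.299, -0.633] 
  q [0.5, -0.9, 2.5, -0.0, 1.1, 0.0] err 0.0 spd 0.54 clr [0.288 0.037 0.001] TCP [0.264 0.173 0.238]
a N 10 shift [-0.024, 0.756, -0.181] turn [0.507, 0.301, -1.34] 
  q [0.49, -0.19, 1.84, 0.0, 1.49, -1.08] err 0.0 spd 0.62 clr [0.235 0.044 0.041] TCP [0.4  0.24 0.36]
a N 1 shift [-0.08, 0.04, -0.0] turn [0.0, 0.0, -0.0] 
  q [0.49, -0.15, 1.81, 0.0, 1.48, -1.08] err 0.0 spd 0.21 clr [0.228 0.058 0.109] TCP [0.42 0.25 0.36]
 N 4 shift [-0.428, 0.376, 0.16] turn [0.0, 0.0, -0.0] 
  q [0.54, 0.14, 1.59, -0.0, 1.41, -1.03] err 0.0 spd 0.34 clr [0.164 0.059 0.121] TCP [0.527 0.344 0.32 ]
```

```bash
cat >> kin.py <<'E'
def split(q,X,Rm,k,name=''):
    X0,R0=fk(q,P);d=R.from_matrix(R0.T@Rm).as_rotvec()
    for i in range(1,k+1): q=sim(q,X0+(np.array(X)-X0)*i/k,R0@R.from_rotvec(d*i/k).as_matrix(),f'{name}{i}')
    return q
E
python3 - <<'E'
from kin import *
q=bot.read_state()['q']
q=split(q,*fk([-1.15,-.9,2.5,0,1.2,0],P),3,'fold')
for a in (-.45,.2): q=sim(q,*fk([a,-.9,2.5,0,1.2,0],P),str(a))
q=sim(q,*fk([.5,-.85,2.45,0,1.2,-.3],P))
q=split(q,[.42,.25,.36],RD,2,'a')
E
```

```text
fold1 N 6 shift [-0.299, -0.465, -0.106] turn [-0.251, -0.879, -0.055] 
  q [-1.61, 0.27, 1.85, 1.04, 1.97, -0.73] err 0.0 spd 0.47 clr [0.157 0.232 0.282] TCP [ 0.287 -0.429  0.38 ]
fold2 N 6 shift [-0.31, -0.469, 0.018] turn [-0.251, -0.879, -0.055] 
  q [-1.64, -0.28, 2.16, 0.65, 1.54, -0.68] err 0.0 spd 0.47 clr [0.158 0.186 0.254] TCP [ 0.212 -0.338  0.303]
fold3 N 6 shift [-0.239, -0.496, 0.116] turn [-0.251, -0.879, -0.055] 
  q [-1.15, -0.9, 2.5, -0.0, 1.2, 0.0] err 0.0 spd 0.87 clr [0.173 0.119 0.111] TCP [ 0.138 -0.248  0.225]
-0.45 N 6 shift [0.704, -0.311, -0.11] turn [-0.0, 0.299, -0.84] 
  q [-0.45, -0.9, 2.5, -0.0, 1.2, 0.0] err 0.0035 spd 0.59 clr [0.266 0.035 0.009] TCP [ 0.265 -0.1    0.225]
0.2 N 6 shift [0.663, -0.274, -0.097] turn [0.0, 0.277, -0.78] 
  q [0.2, -0.9, 2.5, -0.0, 1.2, 0.0] err 0.0019 spd 0.54 clr [0.281 0.035 0.009] TCP [0.272 0.081 0.225]
 N 5 shift [0.349, 0.01, -0.08] turn [-0.019, 0.128, -0.742] 
  q [0.5, -0.85, 2.45, 0.0, 1.2, -0.3] err 0.0 spd 0.29 clr [0.293 0.061 0.041] TCP [0.25  0.165 0.245]
a1 N 4 shift [-0.142, 0.411, -0.09] turn [0.173, 0.141, -0.486] 
  q [0.45, -0.46, 2.15, 0.04, 1.29, -0.74] err 0.0 spd 0.5 clr [0.275 0.053 0.05 ] TCP [0.335 0.208 0.302]
a2 N 4 shift [-0.268, 0.314, -0.163] turn [0.173, 0.141, -0.486] 
  q [0.49, -0.15, 1.81, 0.0, 1.48, -1.08] err 0.0 spd 0.39 clr [0.228 0.05  0.055] TCP [0.42 0.25 0.36]
```

>>> play_rows([
  [[-0.3,-0.465,-0.106],[-0.251,-0.879,-0.055]],
  [[-0.3,-0.465,-0.106],[-0.251,-0.879,-0.055]],
  [[-0.3,-0.465,-0.106],[-0.251,-0.879,-0.055]],
  [[-0.3,-0.465,-0.106],[-0.251,-0.879,-0.055]],
  [[-0.3,-0.465,-0.106],[-0.251,-0.879,-0.055]],
  [[-0.3,-0.465,-0.106],[-0.251,-0.879,-0.055]],
], claw=-0.4)

```text
time: 2.45
tool_pos: [0.2842, -0.4305, 0.384]
tcp_rot: [-2.109, -0.652, -1.71]
wrist_force: [0.7, -0.3, 0.0]
width: 0.3
grip_force: 0.0
```

>>> play_rows([
  [[-0.31,-0.469,0.018],[-0.251,-0.879,-0.055]],
  [[-0.31,-0.469,0.018],[-0.251,-0.879,-0.055]],
  [[-0.31,-0.469,0.018],[-0.251,-0.879,-0.055]],
  [[-0.31,-0.469,0.018],[-0.251,-0.879,-0.055]],
  [[-0.31,-0.469,0.018],[-0.251,-0.879,-0.055]],
  [[-0.31,-0.469,0.018],[-0.251,-0.879,-0.055]],
])

```text
time: 2.95
tool_pos: [0.2104, -0.3402, 0.3062]
tcp_rot: [2.863, 0.727, 1.065]
wrist_force: [1.0, -0.1, -0.8]
width: 0.298
grip_force: 0.0
```

>>> play_rows([
  [[-0.239,-0.496,0.116],[-0.251,-0.879,-0.055]],
  [[-0.239,-0.496,0.116],[-0.251,-0.879,-0.055]],
  [[-0.239,-0.496,0.116],[-0.251,-0.879,-0.055]],
  [[-0.239,-0.496,0.116],[-0.251,-0.879,-0.055]],
  [[-0.239,-0.496,0.116],[-0.251,-0.879,-0.055]],
  [[-0.239,-0.496,0.116],[-0.251,-0.879,-0.055]],
  [[-0.239,-0.496,0.116],[-0.251,-0.879,-0.055]],
  [[-0.239,-0.496,0.116],[-0.251,-0.879,-0.055]],
])

```text
time: 3.62
tool_pos: [0.1399, -0.2487, 0.2288]
tcp_rot: [2.728, 0.591, 0.105]
wrist_force: [0.5, -0.4, 0.8]
width: 0.3
grip_force: 0.0
```

```bash
python3 - <<'E'
from kin import *
s=bot.read_state();q=s['q'];print(s['time'],q.round(3),(fk(q,P)[0]-s['tool_pos']).round(4),s['width'])
q=sim(q,*fk([-.45,-.9,2.5,0,1.2,0],P))
q=sim(q,*fk([.2,-.9,2.5,0,1.2,0],P))
E
```

```text
3.6167 [-1.144e+00 -9.070e-01  2.498e+00 -1.000e-03  1.194e+00  0.000e+00] [ 0.0005 -0.001   0.0005] 0.2999431423043945
 N 6 shift [0.701, -0.322, -0.103] turn [0.018, 0.304, -0.83] 
  q [-0.45, -0.9, 2.5, -0.0, 1.2, 0.0] err 0.0041 spd 0.58 clr [0.267 0.035 0.009] TCP [ 0.265 -0.1    0.225]
 N 6 shift [0.663, -0.274, -0.097] turn [0.0, 0.277, -0.78] 
  q [0.2, -0.9, 2.5, -0.0, 1.2, 0.0] err 0.0019 spd 0.54 clr [0.281 0.035 0.009] TCP [0.272 0.081 0.225]
```

>>> play_rows([
  [[0.7,-0.32,-0.103],[0.015,0.304,-0.83]],
  [[0.7,-0.32,-0.103],[0.015,0.304,-0.83]],
  [[0.7,-0.32,-0.103],[0.015,0.304,-0.83]],
  [[0.7,-0.32,-0.103],[0.015,0.304,-0.83]],
  [[0.7,-0.32,-0.103],[0.015,0.304,-0.83]],
  [[0.7,-0.32,-0.103],[0.015,0.304,-0.83]],
  [[0.7,-0.32,-0.103],[0.015,0.304,-0.83]],
])

```text
time: 4.2
tool_pos: [0.2663, -0.0963, 0.2244]
tcp_rot: [2.4, 1.53, 0.272]
wrist_force: [-0.6, -1.1, 0.5]
width: 0.301
grip_force: 0.0
```

>>> play_rows([
  [[0.663,-0.274,-0.097],[0,0.277,-0.78]],
  [[0.663,-0.274,-0.097],[0,0.277,-0.78]],
  [[0.663,-0.274,-0.097],[0,0.277,-0.78]],
  [[0.663,-0.274,-0.097],[0,0.277,-0.78]],
  [[0.663,-0.274,-0.097],[0,0.277,-0.78]],
  [[0.663,-0.274,-0.097],[0,0.277,-0.78]],
  [[0.663,-0.274,-0.097],[0,0.277,-0.78]],
])

```text
time: 4.78
tool_pos: [0.272, 0.0802, 0.2254]
tcp_rot: [1.844, 2.242, 0.397]
wrist_force: [0.3, -1.0, 0.2]
width: 0.297
grip_force: 0.0
```

>>> play_rows([
  [[0.349,0.01,-0.08],[-0.019,0.128,-0.742]],
  [[0.349,0.01,-0.08],[-0.019,0.128,-0.742]],
  [[0.349,0.01,-0.08],[-0.019,0.128,-0.742]],
  [[0.349,0.01,-0.08],[-0.019,0.128,-0.742]],
  [[0.349,0.01,-0.08],[-0.019,0.128,-0.742]],
  [[0.349,0.01,-0.08],[-0.019,0.128,-0.742]],
])

```text
time: 5.28
tool_pos: [0.2528, 0.1618, 0.2456]
tcp_rot: [1.111, 2.677, 0.395]
wrist_force: [0.2, -0.7, 0.5]
width: 0.299
grip_force: 0.0
```

```bash
python3 - <<'E'
from kin import *
s=bot.read_state();q=s['q'];print(s['time'],q.round(3),s['wrist_force'])
q=split(q,[.40,.27,.36],RD,2,'a')
E
```

```text
5.2833 [ 0.476 -0.851  2.449  0.009  1.198 -0.309] [ 0.20295861 -0.67541401  0.51770992]
a1 N 4 shift [-0.07, 0.413, -0.092] turn [0.176, 0.141, -0.496] 
  q [0.49, -0.47, 2.15, 0.04, 1.29, -0.7] err 0.0 spd 0.49 clr [0.275 0.061 0.057] TCP [0.327 0.216 0.303]
a2 N 4 shift [-0.204, 0.341, -0.161] turn [0.176, 0.141, -0.496] 
  q [0.54, -0.16, 1.82, 0.0, 1.49, -1.03] err 0.0 spd 0.38 clr [0.23  0.061 0.064] TCP [0.4  0.27 0.36]
```

Past the lamp. Next I'll move to a viewing pose above the dryer and bins.

>>> play_rows([
  [[-0.07,0.413,-0.092],[0.176,0.141,-0.496]],
  [[-0.07,0.413,-0.092],[0.176,0.141,-0.496]],
  [[-0.07,0.413,-0.092],[0.176,0.141,-0.496]],
  [[-0.07,0.413,-0.092],[0.176,0.141,-0.496]],
])

```text
time: 5.62
tool_pos: [0.3314, 0.2168, 0.3059]
tcp_rot: [0.592, 2.961, 0.212]
wrist_force: [-0.3, -0.4, 1.2]
width: 0.299
grip_force: 0.0
```

>>> play_rows([
  [[-0.204,0.341,-0.161],[0.176,0.141,-0.496]],
  [[-0.204,0.341,-0.161],[0.176,0.141,-0.496]],
  [[-0.204,0.341,-0.161],[0.176,0.141,-0.496]],
  [[-0.204,0.341,-0.161],[0.176,0.141,-0.496]],
  [[-0.204,0.341,-0.161],[0.176,0.141,-0.496]],
  [[-0.204,0.341,-0.161],[0.176,0.141,-0.496]],
])

```text
time: 6.12
tool_pos: [0.3992, 0.2695, 0.3583]
tcp_rot: [-0.008, -3.141, 0.0]
wrist_force: [-0.1, -0.0, -0.5]
width: 0.301
grip_force: 0.0
```

```bash
python3 snap.py w2
```

```text
6.1167 [ 0.542 -0.162  1.821  0.     1.484 -1.024] [0.399 0.269 0.358] [[-1.0, 0.01, -0.0], [0.01, 1.0, -0.0], [0.0, -0.0, -1.0]]
```

View pics/w2.png

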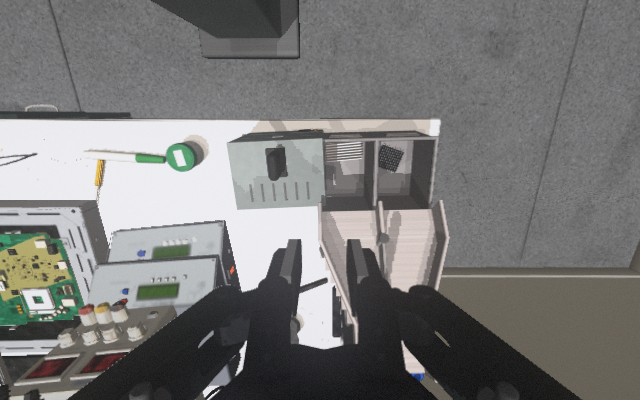

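Up in this view is toward the robot. The dryer grip is at (275,163), the bins at (348,165) and (400,165), and the pivot at (383,238). I'll zoom on the bins.

```bash
python3 - <<'E'
from h import *
i=cv2.imread('pics/w2.png')[115:265,220:450];cv2.imwrite('pics/w2c.png',cv2.resize(i,None,fx=3.4,fy=3.4,interpolation=2))
E
```

```text
(no output)
```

View pics/w2c.png

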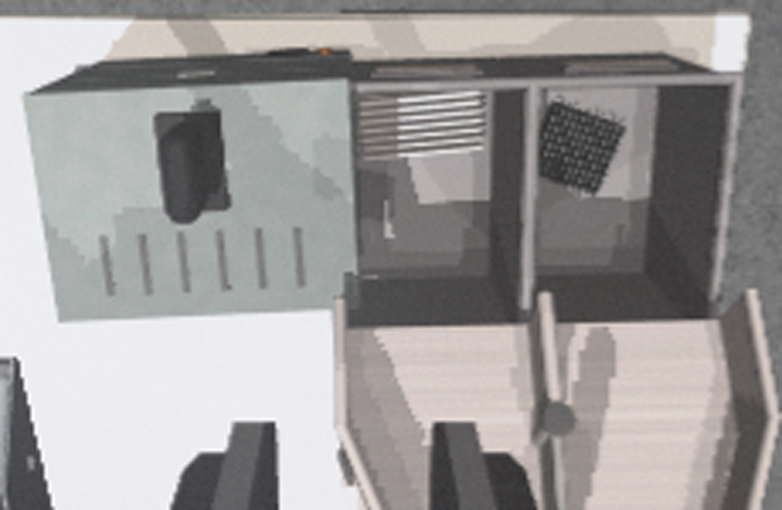

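The right (-y) bin, crop (420,120), holds the long light sink; the left bin, crop (580,145), holds the square dark one. So the parts must go right, and the flap's tip must go left (+y). Next I'll refine the positions with the wrist view.

```bash
python3 - <<'E'
from kin import *
import pickle
D=pickle.load(open('d0.pkl','rb'));w,s=pickle.load(open('w2.pkl','rb'))
S=lambda u,v:ray(D['scene'],(195+u/3.3-.35,165+v/3.3-.35))
Pt=lambda u,v:ray(D['top'],(195+u/4-.37,140+v/4-.37))
W=lambda u,v:ray(w,(220+u/3.4-.35,115+v/3.4-.35))
for n,a,t,c in [('pivot',(228,258),(170,352),(556,418)),('FL',(430,382),(312,570),(352,82)),('FR',(572,292),(522,565),(25,95)),('RR',(490,212),(518,408),(58,320)),('divend',(262,330),(178,430),(545,293)),('binFL',(220,512),(55,562),(740,78))]:
    X,e=tri(S(*a),Pt(*t),W(*c));print(n,np.round(X,4),e)
def show(X):
    return (np.round((proj(w,X)-[220,115]+.35)*3.4),np.round((proj(D['top'],X)-[195,140]+.37)*4),np.round((proj(D['scene'],X)-[195,165]+.35)*3.3))
for dx in (-17,17):
  for z in (.121,.155): print('grip',dx,z,*show([.396+dx/1000,.203,z]))
E
```

```text
pivot [0.4895 0.3445 0.1717] [np.float64(2.0), np.float64(1.7), np.float64(3.5)]
FL [0.3665 0.2659 0.1172] [np.float64(1.0), np.float64(1.2), np.float64(1.9)]
FR [0.3708 0.14   0.1203] [np.float64(1.3), np.float64(0.4), np.float64(1.1)]
RR [0.4655 0.1423 0.1172] [np.float64(1.2), np.float64(0.6), np.float64(1.0)]
divend [0.448  0.3442 0.1405] [np.float64(1.0), np.float64(0.6), np.float64(1.5)]
binFL [0.3687 0.4246 0.1004] [np.float64(1.3), np.float64(2.2), np.float64(2.2)]
grip -17 0.121 [188. 118.] [416. 551.] [494. 324.]
grip -17 0.155 [173. 134.] [414. 551.] [497. 293.]
grip 17 0.121 [194. 202.] [417. 493.] [466. 291.]
grip 17 0.155 [179. 224.] [414. 491.] [467. 260.]
```

>>> play_rows([
  [[-0.508,0.288,0.232],[0,0,0]],
  [[-0.508,0.288,0.232],[0,0,0]],
  [[-0.508,0.288,0.232],[0,0,0]],
  [[-0.508,0.288,0.232],[0,0,0]],
  [[-0.508,0.288,0.232],[0,0,0]],
], claw=-0.1)

```text
time: 6.58
tool_pos: [0.5252, 0.3449, 0.2952]
tcp_rot: [0.003, -3.137, 0.003]
wrist_force: [-0.6, -0.2, -1.3]
width: 0.45
grip_force: 0.0
```

>>> play_rows([
  [[-0.508,0.288,0.232],[0,0,0]],
  [[-0.508,0.288,0.232],[0,0,0]],
])

```text
time: 6.75
tool_pos: [0.5902, 0.383, 0.2713]
tcp_rot: [-0.005, 3.141, 0.003]
wrist_force: [0.1, -0.6, 0.2]
width: 0.446
grip_force: 0.0
```

```bash
python3 snap.py w3
```

```text
6.75 [ 5.400e-01  2.970e-01  1.490e+00  1.000e-03  1.354e+00 -1.034e+00] [0.59  0.383 0.271] [[-1.0, -0.0, 0.0], [-0.0, 1.0, 0.0], [-0.0, 0.0, -1.0]]
```

View pics/w3.png

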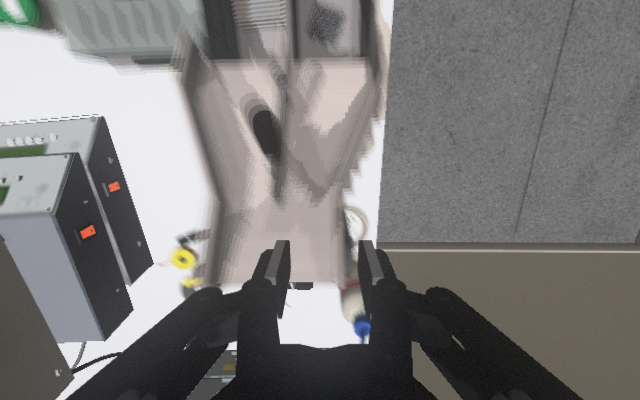

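The view shows that my repeated call added to the commanded shift and overshot, without touching anything. The post is at about (262,125), blurred. I'll back up and align again.

```bash
python3 - <<'E'
from kin import *
import pickle
w,s=pickle.load(open('w3.pkl','rb'))
print(proj(w,[.511,.341,.257]),proj(w,[.539,.341,.223]),bot.read_state()['tool_pos'],move([.526,.342,.30],RD))
E
```

```text
[246.46740702 107.5803965 ] [263.09994371 149.63640286] [0.59506878 0.38553047 0.26202929] (array([ 0.277, -0.173, -0.151]), array([-0.001, -0.004,  0.003]))
```

>>> play_rows([
  [[0.1,-0.06,-0.24],[0,0,0]],
  [[0.277,-0.173,-0.24],[0,0,0]],
  [[0.277,-0.173,-0.15],[0,0,0]],
  [[0.277,-0.173,-0.15],[0,0,0]],
  [[0.277,-0.173,-0.15],[0,0,0]],
  [[0.277,-0.173,-0.15],[0,0,0]],
])

```text
time: 7.3
tool_pos: [0.5208, 0.3402, 0.3082]
tcp_rot: [-0.009, 3.141, 0.003]
wrist_force: [0.3, -0.5, 0.9]
width: 0.451
grip_force: 0.0
```

```bash
python3 snap.py w4; python3 - <<'E'
from kin import *
import pickle
w,s=pickle.load(open('w4.pkl','rb'));im=w['image']
print(proj(w,[.511,.343,.257]),proj(w,[.539,.343,.223]))
m=(im.max(2)<60).astype(np.uint8)[:260];n,l,st,c=cv2.connectedComponentsWithStats(m)
for k in range(1,n):
    if st[k,4]>150: print(st[k],c[k].round(1))
cv2.imwrite('pics/w4c.png',cv2.resize(im[40:300,180:460,::-1],None,fx=2,fy=2))
E
```

```text
7.3 [ 5.380e-01  1.260e-01  1.626e+00  1.000e-03  1.387e+00 -1.039e+00] [0.521 0.34  0.308] [[-1.0, -0.01, 0.0], [-0.01, 1.0, 0.0], [-0.0, 0.0, -1.0]]
[328.9696784 205.5066051] [327.90116528 221.49691412]
[175   0 104  17 323] [229.3  14.2]
[173  33  35  42 999] [191.2  52.4]
[255  35  33  20 157] [268.9  43.8]
[ 365   35   36   76 1178] [388.4  63.6]
```

View pics/w4c.png

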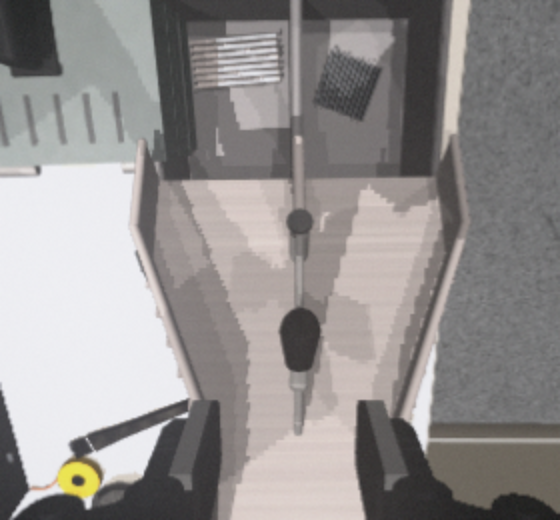

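The crop shows the post top at (300,328), which matches y=0.344, and the blade near the middle. I'll descend, grip and swing it left.

>>> play_rows([
  [[0,0.006,0.15],[0,0,0]],
  [[0,0.006,0.31],[0,0,0]],
  [[0,0.006,0.31],[0,0,0]],
  [[0,0.006,0.31],[0,0,0]],
])

```text
time: 7.68
tool_pos: [0.5193, 0.3422, 0.2269]
tcp_rot: [0.013, -3.135, 0.004]
wrist_force: [0.6, -0.6, -0.1]
width: 0.453
grip_force: 0.0
```

>>> play_rows([
  [[0,0,0],[0,0,0]],
  [[0,0,0],[0,0,0]],
  [[0,0,0],[0,0,0]],
  [[0,0,0],[0,0,0]],
  [[0,0,0],[0,0,0]],
  [[0,0,0],[0,0,0]],
], claw=-1, newtons=20)

```text
time: 8.18
tool_pos: [0.5226, 0.3444, 0.2331]
tcp_rot: [-0.014, 3.137, 0.007]
wrist_force: [2.4, 0.7, 5.7]
width: 0.167
grip_force: 20.4
```

>>> play_rows([
  [[0.001,0.03,0.001],[0,0,0]],
  [[0.004,0.06,0.003],[0,0,0]],
  [[0.01,0.09,0.007],[0,0,0]],
  [[0.015,0.11,0.012],[0,0,0]],
  [[0.015,0.118,0.012],[0,0,0]],
  [[0.015,0.118,0.012],[0,0,0]],
  [[0.015,0.118,0.012],[0,0,0]],
])

```text
time: 8.77
tool_pos: [0.5162, 0.3721, 0.228]
tcp_rot: [0.015, -3.14, 0.001]
wrist_force: [-1.9, -4.6, 8.0]
width: 0.169
grip_force: 21.8
```

>>> play_rows([
  [[0,0,0],[0,0,0]],
  [[0,0,0],[0,0,0]],
  [[0,0,0],[0,0,0]],
  [[0,0,-0.2],[0,0,0]],
  [[0,0,-0.4],[0,0,0]],
  [[0,0,-0.4],[0,0,0]],
  [[0,0,-0.4],[0,0,0]],
  [[0,0,-0.4],[0,0,0]],
], claw=-0.1)

```text
time: 9.43
tool_pos: [0.5172, 0.3734, 0.3283]
tcp_rot: [-0.014, 3.14, 0.005]
wrist_force: [-0.4, -0.7, -0.6]
width: 0.45
grip_force: 0.0
```

```bash
python3 snap.py w5; python3 - <<'E'
from kin import *
import pickle
w,s=pickle.load(open('w5.pkl','rb'));im=w['image']
cv2.imwrite('pics/w5c.png',cv2.resize(im[100:360,180:460,::-1],None,fx=1.5,fy=1.5))
T=tcp();ang=.375
for r,h in ((98,34),(70,84)):
    x0=.5115+np.array([r*np.cos(ang)*.766-h*.643])/1000;z0=.147+(r*np.cos(ang)*.643+h*.766)/1000
    p=proj(w,[x0[0],.3445+r*np.sin(ang)/1000,z0]);print(p,(p-[180,100])*1.5)
print(bot.read_state()['tool_pos'],move([.396,.203,.20],RD))
E
```

```text
9.4333 [ 0.585  0.149  1.565  0.002  1.425 -0.995] [0.517 0.373 0.328] [[-1.0, -0.01, 0.0], [-0.01, 1.0, 0.0], [-0.0, 0.0, -1.0]]
[331.69207434 239.91468518] [227.53811151 209.87202777]
[320.93335538 194.91993808] [211.40003307 142.37990711]
[0.51640113 0.37273249 0.32607251] (array([ 0.487, -0.675,  0.504]), array([ 0.001, -0.002,  0.011]))
```

View pics/w5c.png

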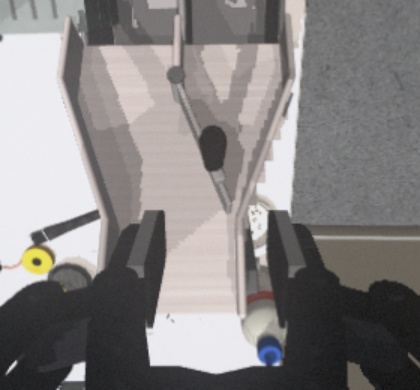

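The flap tip lies against the left wall at crop (228,208), and the post at (212,148) matches the prediction for +0.375. Now the lid.

>>> play_rows([
  [[0.487,-0.675,0.5],[0,0,0.01]],
  [[0.487,-0.675,0.5],[0,0,0.01]],
  [[0.487,-0.675,0.5],[0,0,0.01]],
  [[0.487,-0.675,0.5],[0,0,0.01]],
  [[0.487,-0.675,0.5],[0,0,0.01]],
  [[0.487,-0.675,0.5],[0,0,0.01]],
  [[0.487,-0.675,0.5],[0,0,0.01]],
  [[0.487,-0.675,0.5],[0,0,0.01]],
  [[0.487,-0.675,0.5],[0,0,0.01]],
], claw=-0.2)

```text
time: 10.23
tool_pos: [0.396, 0.2029, 0.2007]
tcp_rot: [0.001, -3.139, -0.001]
wrist_force: [-0.6, -0.2, 0.8]
width: 0.398
grip_force: 0.0
```

```bash
python3 snap.py w6; python3 - <<'E'
from kin import *
import pickle
w,s=pickle.load(open('w6.pkl','rb'));im=w['image']
for dx in (-17,17): print(proj(w,[.396+dx/1000,.203,.155]))
g=im.max(2);p=proj(w,[.396,.203,.155]).astype(int);print(p)
for r in (p[1]-15,p[1],p[1]+15): print(r,g[r,p[0]-40:p[0]+42:3].tolist())
print(move([.396,.203,.13],RD))
E
```

```text
10.2333 [ 4.160e-01 -1.600e-01  2.106e+00  2.000e-03  1.197e+00 -1.156e+00] [0.396 0.203 0.201] [[-1.0, -0.0, -0.0], [-0.0, 1.0, 0.0], [0.0, 0.0, -1.0]]
[325.37746229 198.98046059]
[325.31581958 242.07484686]
[325 221]
206 [155, 155, 152, 156, 152, 150, 150, 146, 150, 72, 72, 49, 51, 50, 48, 51, 40, 45, 47, 134, 147, 146, 158, 144, 145, 141, 142, 140]
221 [164, 168, 165, 162, 161, 159, 159, 161, 160, 75, 66, 57, 58, 66, 62, 55, 46, 60, 56, 73, 145, 146, 142, 146, 143, 143, 142, 144]
236 [165, 166, 160, 161, 161, 163, 165, 161, 164, 159, 156, 159, 59, 68, 60, 56, 55, 144, 146, 147, 146, 144, 141, 134, 162, 165, 165, 159]
(array([ 0.004, -0.003,  0.287]), array([ 0.002, -0.   ,  0.001]))
```

>>> play_rows([
  [[0,0.002,0.14],[0,0,0]],
  [[0,0.002,0.284],[0,0,0]],
  [[0,0.002,0.284],[0,0,0]],
  [[0,0.002,0.284],[0,0,0]],
])

```text
time: 10.62
tool_pos: [0.3955, 0.2037, 0.1298]
tcp_rot: [0.003, -3.137, 0.001]
wrist_force: [0.7, -0.8, 0.2]
width: 0.403
grip_force: 0.0
```

>>> play_rows([
  [[0,0,0],[0,0,0]],
  [[0,0,0],[0,0,0]],
  [[0,0,0],[0,0,0]],
  [[0,0,0],[0,0,0]],
  [[0,0,0],[0,0,0]],
  [[0,0,0],[0,0,0]],
], claw=-1, newtons=40)

```text
time: 11.12
tool_pos: [0.3984, 0.2046, 0.1333]
tcp_rot: [-0.003, 3.138, 0.005]
wrist_force: [0.5, 1.1, 6.1]
width: 0.129
grip_force: 40.5
```

>>> play_rows([
  [[-0.025,-0.001,-0.023],[0,0,0]],
  [[-0.053,-0.001,-0.043],[0,0,0]],
  [[-0.083,-0.001,-0.061],[0,0,0]],
  [[-0.114,-0.001,-0.077],[0,0,0]],
  [[-0.178,-0.001,-0.099],[0,0,0]],
  [[-0.246,-0.001,-0.11],[0,0,0]],
  [[-0.315,-0.001,-0.109],[0,0,0]],
  [[-0.383,-0.001,-0.096],[0,0,0]],
  [[-0.447,-0.001,-0.071],[0,0,0]],
  [[-0.506,-0.001,-0.036],[0,0,0]],
  [[-0.506,-0.001,-0.036],[0,0,0]],
  [[-0.506,-0.001,-0.036],[0,0,0]],
])

```text
time: 12.12
tool_pos: [0.526, 0.2098, 0.1424]
tcp_rot: [0.003, 3.136, 0.02]
wrist_force: [1.9, 19.1, 1.6]
width: 0.133
grip_force: 39.6
```

>>> play_rows([
  [[0,0.01,0],[0,0,0]],
  [[0,0.01,0],[0,0,0]],
  [[0,0.01,0],[0,0,0]],
  [[0,0.01,0],[0,0,0]],
  [[0,0.01,-0.2],[0,0,0]],
  [[0,0.01,-0.4],[0,0,0]],
  [[0,0.01,-0.56],[0,0,0]],
  [[0.2,0,-0.68],[0,0,0]],
  [[0.4,0,-0.68],[0,0,0]],
  [[0.6,0,-0.68],[0,0,0]],
  [[0.6,0,-0.68],[0,0,0]],
  [[0.6,0,-0.68],[0,0,0]],
], claw=-0.1)

```text
time: 13.12
tool_pos: [0.3678, 0.2022, 0.3106]
tcp_rot: [0.003, -3.139, -0.003]
wrist_force: [-0.1, -0.8, -1.5]
width: 0.453
grip_force: 0.0
```

```bash
python3 snap.py w7; python3 - <<'E'
from kin import *
import pickle
w,s=pickle.load(open('w7.pkl','rb'));im=w['image'];d=np.save
g=im.max(2)
# box yaw 2 deg; centre ~(.417,.203)
c=np.array([.417,.2035]);Y=Rz(.035)[:2,:2]
def pt(x,y,z): return np.r_[c+Y@[x,y],z]
for n,p in [('grip',(0,0,.11)),('barF',(-.0325,0,.11)),('barR',(.0325,0,.11)),('boxFL',(-.048,.064,.078)),('boxFR',(-.048,-.064,.078)),('boxRL',(.048,.064,.078))]: print(n,proj(w,pt(*p)).round(1))
m=(g<70).astype(np.uint8);m[300:]=0;n,l,st,ce=cv2.connectedComponentsWithStats(m)
for k in range(1,n):
    if st[k,4]>100: print(st[k],ce[k].round(1))
for r in range(60,230,10): print(r,g[r,225:425:6].tolist())
E
```

```text
13.1167 [ 0.441 -0.278  1.998  0.002  1.422 -1.132] [0.368 0.202 0.311] [[-1.0, -0.0, -0.0], [-0.0, 1.0, 0.0], [0.0, 0.0, -1.0]]
grip [325.4 207.4]
barF [324.5 183.4]
barR [326.1 230.1]
boxFL [371.5 164.1]
boxFR [276.8 167.3]
boxRL [370.1 228.8]
[ 158    0  142   46 4692] [244.7  19.9]
[   0  120  147   20 1921] [ 81.9 128. ]
[326 129  75  12 275] [376.2 136.1]
[  0 131  29   8 172] [ 12.9 135.4]
[412 157  39  12 232] [429.  161.7]
[ 429  172   68   74 2247] [468.1 212.8]
[ 370  174   61   73 1580] [406.7 220. ]
[320 181  10  45 193] [326. 206.]
[ 187  241  104   59 1968] [256.5 282.8]
[ 357  240  105   60 2062] [390.8 281.7]
[  0 254  79  14 561] [ 39.6 258.4]
60 [111, 111, 111, 107, 106, 107, 105, 107, 110, 107, 107, 110, 126, 126, 127, 110, 119, 122, 118, 123, 125, 102, 117, 113, 117, 114, 118, 102, 107, 111, 110, 122, 113, 131]
70 [117, 122, 125, 107, 116, 114, 119, 116, 131, 122, 118, 112, 119, 123, 118, 121, 118, 109, 112, 111, 111, 105, 121, 123, 125, 122, 123, 114, 110, 116, 118, 120, 122, 116]
80 [124, 117, 120, 122, 118, 122, 114, 123, 125, 117, 119, 109, 119, 114, 118, 120
[... 1720 characters left out ...]
 155, 145, 116, 143, 174, 191, 171, 68, 68, 70]
190 [157, 242, 241, 241, 240, 239, 240, 241, 240, 217, 82, 100, 142, 175, 193, 153, 79, 61, 128, 166, 129, 133, 128, 70, 145, 159, 131, 172, 175, 169, 151, 70, 69, 72]
200 [241, 242, 242, 242, 242, 241, 241, 241, 240, 240, 87, 129, 235, 217, 197, 111, 71, 61, 166, 171, 135, 116, 164, 73, 135, 118, 115, 148, 149, 143, 111, 73, 68, 68]
210 [242, 242, 242, 241, 242, 241, 242, 240, 241, 240, 82, 204, 156, 127, 135, 124, 65, 62, 167, 109, 85, 94, 108, 70, 117, 114, 116, 115, 114, 95, 82, 69, 67, 70]
220 [243, 242, 241, 242, 241, 242, 241, 240, 241, 240, 103, 83, 82, 80, 80, 79, 65, 65, 74, 73, 77, 75, 71, 66, 115, 94, 95, 94, 95, 83, 64, 63, 70, 70]
```

The lid is open and the handle bar centroid is at (326,206), within 1.5 px of prediction. I'll move over it and check its height from a second view.

>>> play_rows([
  [[-0.1,0.004,0.2],[0,0,0.045]],
  [[-0.188,0.006,0.36],[0,0,0.045]],
  [[-0.188,0.006,0.52],[0,0,0.045]],
  [[-0.188,0.006,0.6],[0,0,0.045]],
  [[-0.188,0.006,0.6],[0,0,0.045]],
  [[-0.188,0.006,0.6],[0,0,0.045]],
  [[-0.188,0.006,0.6],[0,0,0.045]],
])

```text
time: 13.75
tool_pos: [0.421, 0.2049, 0.1611]
tcp_rot: [0.055, 3.141, 0.002]
wrist_force: [-0.8, 0.7, 0.2]
width: 0.451
grip_force: 0.0
```

```bash
python3 snap.py w8; python3 - <<'E'
from kin import *
import pickle
cs=[pickle.load(open(f'w{k}.pkl','rb'))[0] for k in (7,8)]
print(tcp().round(3).tolist())
R_=[]
for c in cs:
    g=c['image'].max(2);m=(g<72).astype(np.uint8)
    p=proj(c,[.415,.204,.11]).round().astype(int);q=m[p[1]-60:p[1]+70,p[0]-28:p[0]+30]
    n,l,st,ce=cv2.connectedComponentsWithStats(q)
    for k in range(1,n):
        if st[k,4]>80: print(p,st[k]+[p[0]-28,p[1]-60,0,0,0],ce[k]+[p[0]-28,p[1]-60])
    for z in (.105,.11,.115): print(z,[proj(c,[.415+d,.204,z]).round(1).tolist() for d in (-.0325,.0325)])
E
```

```text
13.75 [ 3.990e-01 -7.600e-02  2.109e+00  1.000e-03  1.108e+00 -1.138e+00] [0.421 0.205 0.161] [[-1.0, 0.04, 0.0], [0.04, 1.0, 0.0], [-0.0, 0.0, -1.0]]
[[-0.999, 0.035, 0.003, 0.422], [0.035, 0.999, 0.002, 0.205], [-0.002, 0.002, -1.0, 0.162], [0.0, 0.0, 0.0, 1.0]]
[326 206] [320 181  11  45 239] [325.54393305 205.87447699]
0.105 [[325.8, 180.7], [325.6, 227.1]]
0.11 [[325.8, 181.8], [325.7, 228.7]]
0.115 [[325.9, 182.9], [325.7, 230.4]]
[324 210] [ 297  164   57   82 1732] [324.20265589 212.29561201]
0.105 [[322.0, 165.6], [325.2, 246.3]]
0.11 [[322.0, 167.2], [325.2, 249.5]]
0.115 [[322.0, 168.9], [325.2, 252.8]]
```

```bash
python3 - <<'E'
from kin import *
print(bot.read_state()['tool_pos'],move([.412,.204,.13],Rz(.035)@RD),move([.412,.204,.081],Rz(.035)@RD))
E
```

```text
[0.42168454 0.20533407 0.16220952] (array([ 0.039, -0.007,  0.129]), array([ 0.003,  0.003, -0.089])) (array([ 0.039, -0.007,  0.325]), array([ 0.003,  0.003, -0.089]))
```

>>> play_rows([
  [[0.039,-0.006,0.1],[0,0,-0.089]],
  [[0.039,-0.006,0.1],[0,0,-0.089]],
  [[0.039,-0.006,0.2],[0,0,-0.089]],
  [[0.039,-0.006,0.32],[0,0,-0.089]],
  [[0.039,-0.006,0.32],[0,0,-0.089]],
  [[0.039,-0.006,0.32],[0,0,-0.089]],
])

```text
time: 14.3
tool_pos: [0.4095, 0.2035, 0.0803]
tcp_rot: [0.054, -3.139, -0.001]
wrist_force: [0.2, 0.6, 0.2]
width: 0.447
grip_force: 0.0
```

>>> play_rows([
  [[0,0,0],[0,0,0]],
  [[0,0,0],[0,0,0]],
  [[0,0,0],[0,0,0]],
  [[0,0,0],[0,0,0]],
  [[0,0,0],[0,0,0]],
  [[0,0,0],[0,0,0]],
  [[0,0,0],[0,0,0]],
], claw=-1, newtons=90)

```text
time: 14.88
tool_pos: [0.412, 0.2046, 0.0824]
tcp_rot: [-0.055, 3.138, 0.004]
wrist_force: [-0.8, -0.9, 6.7]
width: 0.123
grip_force: 88.6
```

```bash
python3 - <<'E'
from kin import *
s=bot.read_state();T=tcp();print(s['time'],T.round(4).tolist(),s['width'],s['grip_force'],s['wrist_force'])
np.save('grasp.npy',T)
q=s['q']
q=sim(q,[T[0,3],T[1,3],.33],Rz(.035)@RD,'lift')
R1=Rz(np.radians(77))@RD
q=sim(q,[.48,.30,.37],Rz(np.radians(40))@RD,'b');q=sim(q,[.60,.36,.40],R1,'c')
# tip pose: pan x->+X, tilt t. lip point target
for t in (0,20,45,50):
    Rt=R.from_euler('y',-t,degrees=True).as_matrix();Rp=Rt  # pan rot world
    lip=np.array([.615,.3445,.26]);G=lip+Rp@np.array([.054,0,.058]);Rm=Rt@Rz(np.pi/2)@RD
    X=G+Rm@[0,0,.019];q=sim(q,X,Rm,f'tip{t}')
    print('bodytop',(G-Rm@[0,0,.054]).round(3))
E
```

```text
14.8833 [[-0.9994, -0.0353, 0.0033, 0.412], [-0.0353, 0.9994, 0.0028, 0.2046], [-0.0034, 0.0027, -1.0, 0.0824], [0.0, 0.0, 0.0, 1.0]] 0.12328107423184294 88.5627543926239 [-0.82705763 -0.88371111  6.72574817]
lift N 6 shift [-0.0, 0.001, -0.991] turn [0.003, 0.004, 0.0] 
  q [0.41, -0.2, 1.9, -0.0, 1.44, -1.2] err 0.0 spd 0.34 clr [0.198 0.033 0.104] TCP [0.412 0.205 0.33 ]
b N 6 shift [-0.285, 0.372, -0.16] turn [0.0, 0.0, -0.844] 
  q [0.51, 0.0, 1.65, -0.0, 1.49, -1.75] err 0.0 spd 0.36 clr [0.2   0.033 0.104] TCP [0.48 0.3  0.37]
c N 6 shift [-0.522, -0.125, -0.12] turn [-0.0, 0.0, -0.822] 
  q [0.5, 0.26, 1.3, -0.0, 1.58, -2.41] err 0.0 spd 0.42 clr [0.114 0.059 0.17 ] TCP [0.6  0.36 0.4 ]
tip0 N 3 shift [-0.002, -0.283, 0.404] turn [-0.0, -0.0, -0.289] 
  q [0.49, 0.38, 1.33, -0.06, 1.42, -2.55] err 0.0362 spd 0.37 clr [0.074 0.056 0.244] TCP [0.669 0.344 0.299]
bodytop [0.669 0.344 0.372]
tip20 N 3 shift [0.048, 0.037, -0.067] turn [0.401, -0.083, -0.112] 
  q [0.53, 0.16, 1.62, -0.2, 1.07, -2.54] err 0.0006 spd 0.45 clr [0.074 0.056 0.269] TCP [0.652 0.344 0.315]
bodytop [0.627 0.344 0.384]
tip45 N 4 shift [0.0, 0.086, -0.077] turn [0.556, 0.0, 0.0] 
  q [0.69, -0.04, 1.95, -0.75, 0.72, -2.0] err 0.0 spd 0.71 clr [0.156 0.07  0.237] TCP [0.626 0.344 0.326]
bodytop [0.574 0.344 0.377]
tip50 N 1 shift [0.0, 0.014, -0.018] turn [0.111, 0.0, -0.0] 
  q [0.72, -0.06, 2.02, -0.92, 0.69, -1.83] err 0.0 spd 0.67 clr [0.21  0.113 0.236] TCP [0.62  0.344 0.326]
bodytop [0.564 0.344 0.373]
```

>>> play_rows([
  [[0,0,-0.03],[0,0,0]],
  [[0,0,-0.08],[0,0,0]],
  [[0,0,-0.15],[0,0,0]],
  [[0,0,-0.23],[0,0,0]],
  [[0,0,-0.31],[0,0,0]],
  [[0,0,-0.4],[0,0,0]],
  [[0,0,-0.5],[0,0,0]],
  [[0,0,-0.6],[0,0,0]],
  [[0,0,-0.7],[0,0,0]],
  [[0,0,-0.8],[0,0,0]],
  [[0,0,-0.88],[0,0,0]],
  [[0,0,-0.94],[0,0,0]],
  [[0,0,-0.98],[0,0,0]],
  [[0,0,-0.99],[0,0,0]],
  [[0,0,-0.99],[0,0,0]],
  [[0,0,-0.99],[0,0,0]],
])

```text
time: 16.22
tool_pos: [0.4095, 0.2032, 0.3261]
tcp_rot: [0.056, -3.138, -0.001]
wrist_force: [0.5, -0.3, -3.1]
width: 0.123
grip_force: 87.9
```

```bash
python3 - <<'E'
from kin import *
s=bot.read_state();q=s['q'];print(s['time'],s['tool_pos'],s['wrist_force'],s['torque'],s['width'])
q=sim(q,[.50,.28,.36],Rz(np.radians(38))@RD,'b');q=sim(q,[.655,.3445,.37],Rz(np.radians(76))@RD,'c')
# pan corners height check vs chute ok: underside = TCPz-.039
E
```

```text
16.2167 [0.40947784 0.20315678 0.32606981] [ 0.54767292 -0.32188296 -3.08270528] [-0.01850939  0.06883998  0.0150072 ] 0.12289991720183806
b N 6 shift [-0.371, 0.294, -0.137] turn [0.002, -0.003, -0.799] 
  q [0.47, 0.02, 1.65, -0.0, 1.47, -1.77] err 0.0 spd 0.37 clr [0.196 0.033 0.105] TCP [0.5  0.28 0.36]
c N 6 shift [-0.647, -0.178, -0.04] turn [-0.0, 0.0, -0.844] 
  q [0.45, 0.35, 1.25, -0.0, 1.55, -2.45] err 0.0 spd 0.44 clr [0.079 0.046 0.171] TCP [0.655 0.344 0.37 ]
```

>>> play_rows([
  [[-0.011,0.009,-0.004],[0,0,-0.024]],
  [[-0.033,0.026,-0.012],[0,0,-0.072]],
  [[-0.067,0.053,-0.025],[0,0,-0.144]],
  [[-0.104,0.082,-0.038],[0,0,-0.224]],
  [[-0.141,0.112,-0.052],[0,0,-0.304]],
  [[-0.178,0.141,-0.066],[0,0,-0.384]],
  [[-0.215,0.17,-0.08],[0,0,-0.464]],
  [[-0.252,0.2,-0.093],[0,0,-0.544]],
  [[-0.289,0.229,-0.107],[0,0,-0.624]],
  [[-0.323,0.256,-0.119],[0,0,-0.696]],
  [[-0.349,0.277,-0.129],[0,0,-0.752]],
  [[-0.364,0.288,-0.134],[0,0,-0.784]],
  [[-0.371,0.294,-0.137],[0,0,-0.8]],
  [[-0.371,0.294,-0.137],[0,0,-0.8]],
])

```text
time: 17.38
tool_pos: [0.5002, 0.2802, 0.3604]
tcp_rot: [1.023, -2.968, -0.002]
wrist_force: [0.5, -0.7, -2.6]
width: 0.124
grip_force: 88.0
```

>>> play_rows([
  [[-0.019,-0.005,-0.001],[0,0,-0.025]],
  [[-0.052,-0.014,-0.003],[0,0,-0.068]],
  [[-0.097,-0.027,-0.006],[0,0,-0.127]],
  [[-0.149,-0.041,-0.009],[0,0,-0.194]],
  [[-0.207,-0.057,-0.013],[0,0,-0.27]],
  [[-0.265,-0.073,-0.016],[0,0,-0.346]],
  [[-0.324,-0.089,-0.02],[0,0,-0.422]],
  [[-0.382,-0.105,-0.024],[0,0,-0.498]],
  [[-0.44,-0.121,-0.027],[0,0,-0.574]],
  [[-0.498,-0.137,-0.031],[0,0,-0.65]],
  [[-0.55,-0.151,-0.034],[0,0,-0.717]],
  [[-0.595,-0.164,-0.037],[0,0,-0.776]],
  [[-0.628,-0.173,-0.039],[0,0,-0.819]],
  [[-0.647,-0.178,-0.04],[0,0,-0.844]],
  [[-0.647,-0.178,-0.04],[0,0,-0.844]],
])

```text
time: 18.63
tool_pos: [0.6557, 0.3447, 0.3704]
tcp_rot: [1.934, -2.474, -0.002]
wrist_force: [0.0, -0.6, -3.6]
width: 0.122
grip_force: 88.0
```

```bash
python3 - <<'E'
from kin import *
s=bot.read_state();q=s['q'];print(s['time'],q.round(3),s['tool_pos'],s['wrist_force'],s['width'])
def tip(t,lip,yaw=90):
    Rt=Rz(np.radians(yaw-90))@R.from_euler('y',-t,degrees=True).as_matrix()
    G=np.array(lip)+Rt@np.array([.054,0,.058]);Rm=Rt@Rz(np.pi/2)@RD
    return G+Rm@[0,0,.019],Rm
# lower with slight tilt 8, then tilt
q=sim(q,*tip(8,[.618,.3445,.30],80),'t8');
q1=sim(q,*tip(30,[.616,.3445,.27],88),'t30');q1=sim(q1,*tip(48,[.614,.3445,.252],90),'t48')
q=sim(q,*tip(46,[.614,.3445,.252],90),'direct')
E
```

```text
18.6333 [ 4.500e-01  3.480e-01  1.246e+00  1.000e-03  1.548e+00 -2.448e+00] [0.65569821 0.34470157 0.37037908] [ 0.04466344 -0.55040798 -3.58781332] 0.12194110229478504
t8 N 2 shift [0.023, -0.047, 0.097] turn [0.18, -0.006, -0.088] 
  q [0.47, 0.28, 1.38, -0.09, 1.37, -2.48] err 0.0 spd 0.35 clr [0.078 0.047 0.281] TCP [0.665 0.336 0.346]
t30 N 4 shift [-0.014, 0.1, 0.048] turn [0.488, -0.058, -0.169] 
  q [0.6, 0.07, 1.74, -0.37, 0.94, -2.35] err 0.0 spd 0.42 clr [0.103 0.055 0.255] TCP [0.643 0.344 0.331]
t48 N 3 shift [-0.001, 0.102, -0.001] turn [0.4, -0.028, -0.035] 
  q [0.71, -0.05, 2.0, -0.87, 0.69, -1.88] err 0.0 spd 0.77 clr [0.19  0.086 0.236] TCP [0.621 0.344 0.318]
direct N 6 shift [-0.004, 0.185, 0.088] turn [0.842, -0.103, -0.202] 
  q [0.7, -0.04, 1.98, -0.8, 0.7, -1.95] err 0.0 spd 0.74 clr [0.103 0.055 0.237] TCP [0.623 0.344 0.318]
```

```bash
python3 - <<'E'
from kin import *
q=bot.read_state()['q']
def tip(t,lip,yaw=90):
    Rt=Rz(np.radians(yaw-90))@R.from_euler('y',-t,degrees=True).as_matrix()
    G=np.array(lip)+Rt@np.array([.054,0,.058]);Rm=Rt@Rz(np.pi/2)@RD
    return G+Rm@[0,0,.019],Rm
q=sim(q,*tip(7,[.614,.3445,.285],80),'t7');
q=sim(q,*tip(25,[.612,.3445,.265],88),'t25');q=sim(q,*tip(46,[.612,.3445,.25],90),'t46')
E
```

```text
t7 N 2 shift [0.026, -0.035, 0.161] turn [0.158, -0.005, -0.088] 
  q [0.47, 0.29, 1.4, -0.08, 1.36, -2.48] err 0.0 spd 0.37 clr [0.078 0.047 0.286] TCP [0.662 0.336 0.33 ]
t25 N 3 shift [-0.017, 0.078, 0.019] turn [0.399, -0.049, -0.172] 
  q [0.57, 0.11, 1.68, -0.29, 1.01, -2.43] err 0.0 spd 0.45 clr [0.101 0.054 0.259] TCP [0.644 0.343 0.323]
t46 N 3 shift [-0.001, 0.096, -0.013] turn [0.467, -0.026, -0.036] 
  q [0.7, -0.04, 1.98, -0.8, 0.7, -1.95] err 0.0 spd 0.83 clr [0.178 0.08  0.237] TCP [0.621 0.344 0.316]
```

>>> play_rows([
  [[0.005,-0.007,0.03],[0.03,-0.001,-0.018]],
  [[0.013,-0.018,0.08],[0.08,-0.003,-0.044]],
  [[0.021,-0.028,0.13],[0.13,-0.004,-0.07]],
  [[0.026,-0.035,0.161],[0.158,-0.005,-0.088]],
  [[0.026,-0.035,0.161],[0.158,-0.005,-0.088]],
  [[0.026,-0.035,0.161],[0.158,-0.005,-0.088]],
])

```text
time: 19.13
tool_pos: [0.6607, 0.336, 0.3306]
tcp_rot: [-1.966, 2.346, -0.142]
wrist_force: [0.4, 0.8, -3.0]
width: 0.121
grip_force: 88.1
```

>>> play_rows([
  [[-0.006,0.026,0.006],[0.133,-0.016,-0.057]],
  [[-0.012,0.052,0.013],[0.266,-0.033,-0.115]],
  [[-0.017,0.078,0.019],[0.399,-0.049,-0.172]],
  [[-0.017,0.078,0.019],[0.399,-0.049,-0.172]],
])

```text
time: 19.47
tool_pos: [0.6376, 0.3424, 0.3184]
tcp_rot: [-1.956, 2.019, -0.446]
wrist_force: [-0.7, -1.1, -5.6]
width: 0.122
grip_force: 88.8
```

>>> play_rows([
  [[0,0.024,-0.003],[0.117,-0.006,-0.009]],
  [[0,0.048,-0.006],[0.234,-0.013,-0.018]],
  [[0,0.072,-0.01],[0.35,-0.02,-0.027]],
  [[-0.001,0.096,-0.013],[0.467,-0.026,-0.036]],
  [[-0.001,0.096,-0.013],[0.467,-0.026,-0.036]],
  [[-0.001,0.096,-0.013],[0.467,-0.026,-0.036]],
  [[-0.001,0.096,-0.013],[0.467,-0.026,-0.036]],
  [[-0.001,0.096,-0.013],[0.467,-0.026,-0.036]],
  [[-0.001,0.096,-0.013],[0.467,-0.026,-0.036]],
  [[-0.001,0.096,-0.013],[0.467,-0.026,-0.036]],
  [[-0.001,0.096,-0.013],[0.467,-0.026,-0.036]],
  [[-0.001,0.096,-0.013],[0.467,-0.026,-0.036]],
  [[-0.001,0.096,-0.013],[0.467,-0.026,-0.036]],
  [[-0.001,0.096,-0.013],[0.467,-0.026,-0.036]],
])

```text
time: 20.63
tool_pos: [0.6211, 0.3448, 0.3165]
tcp_rot: [-1.748, 1.749, -0.743]
wrist_force: [0.3, -0.4, -1.6]
width: 0.123
grip_force: 89.2
```

```bash
python3 - <<'E'
from kin import *
import pickle
s=bot.read_state();print(s['time'],s['tool_pos'],s['wrist_force'],s['width'],s['q'].round(2))
D=pickle.load(open('d0.pkl','rb'))
for n in ('scene','top'):
    c=cams.read_camera(n);cv2.imwrite(f'pics/{n}1.png',c['image'][:,:,::-1]);d=cv2.absdiff(c['image'],D[n]['image']).max(2)
    # bin interior regions, floor z~.02
    for nm,y0 in (('right',.3025),('left',.386)):
        pts=np.array([proj(c,[.427+a,y0+b,.03]) for a,b in ((-.055,-.035),(-.055,.035),(.055,.035),(.055,-.035))]).astype(np.int32)
        m=np.zeros(d.shape,np.uint8);cv2.fillPoly(m,[pts],1);print(n,nm,pts.tolist(),(d[m>0]>40).sum(),m.sum(),'bright',(c['image'].min(2)[m>0]>150).sum(),(D[n]['image'].min(2)[m>0]>150).sum())
E
```

```text
20.6333 [0.62113305 0.344758   0.31653148] [ 0.32500074 -0.40287612 -1.63868305] 0.12308734331091996 [ 0.7  -0.04  1.98 -0.8   0.7  -1.94]
scene right [[322, 300], [296, 315], [273, 281], [297, 268]] 59 1220 bright 39 43
scene left [[291, 318], [264, 333], [242, 297], [268, 283]] 94 1331 bright 3 42
top right [[275, 279], [248, 279], [250, 237], [276, 237]] 392 1182 bright 452 592
top left [[243, 279], [216, 279], [218, 237], [245, 237]] 252 1204 bright 101 309
```

```bash
python3 - <<'E'
from kin import *
f=[]
for _ in range(8):
    c=cams.read_camera('wrist');f.append(bot.read_state()['wrist_force'])
print(np.round(f,2),np.mean(f,0),bot.read_state()['time'])
E
python3 snap.py w9
```

```text
[[ 0.97 -0.27 -2.18]
 [-0.23  0.66 -2.21]
 [ 0.42 -0.42 -0.94]
 [ 0.57  0.34 -1.46]
 [ 0.42  0.31 -0.72]
 [ 0.33  0.32 -1.2 ]
 [ 0.33  0.38 -1.04]
 [ 0.19 -0.22 -0.99]] [ 0.3768383   0.13877394 -1.34235345] 21.1333
21.1333 [ 0.7   -0.043  1.982 -0.801  0.702 -1.944] [0.621 0.345 0.317] [[-0.0, -0.69, 0.72], [-1.0, 0.0, -0.0], [-0.0, -0.72, -0.69]]
```

```bash
python3 - <<'E'
from kin import *
q=bot.read_state()['q'];T=np.load('grasp.npy')
q=sim(q,[.650,.3445,.36],Rz(np.radians(80))@R.from_euler('x',-20,degrees=True).as_matrix()@RD,'u')
print(fk(q,P)[1].round(2).tolist())
q=sim(q,[.655,.3445,.38],Rz(np.radians(76))@RD,'v');q=sim(q,[.50,.28,.36],Rz(np.radians(38))@RD,'b')
q=sim(q,[.412,.2046,.32],T[:3,:3],'over')
E
```

```text
u N 4 shift [0.003, -0.204, -0.038] turn [-0.577, 0.122, 0.187] 
  q [0.56, 0.16, 1.53, -0.25, 1.2, -2.34] err 0.0 spd 0.75 clr [0.155 0.081 0.237] TCP [0.65  0.344 0.36 ]
[[-0.17, -0.93, 0.34], [-0.98, 0.16, -0.06], [-0.0, -0.34, -0.94]]
v N 3 shift [-0.003, -0.046, -0.068] turn [-0.444, 0.016, 0.088] 
  q [0.45, 0.35, 1.23, 0.0, 1.56, -2.45] err 0.0 spd 0.47 clr [0.079 0.047 0.254] TCP [0.655 0.344 0.38 ]
b N 6 shift [0.4, 0.539, 0.08] turn [-0.0, 0.0, 0.844] 
  q [0.47, 0.02, 1.65, 0.0, 1.47, -1.77] err 0.0 spd 0.44 clr [0.079 0.046 0.171] TCP [0.5  0.28 0.36]
over N 6 shift [0.463, -0.021, 0.16] turn [-0.002, -0.005, 0.8] 
  q [0.41, -0.2, 1.92, 0.0, 1.42, -1.2] err 0.0 spd 0.37 clr [0.196 0.033 0.107] TCP [0.412 0.205 0.32 ]
```

>>> play_rows([
  [[0,-0.06,-0.02],[-0.1,0,0]],
  [[0.003,-0.12,-0.038],[-0.3,0.06,0.1]],
  [[0.003,-0.204,-0.038],[-0.577,0.122,0.187]],
  [[0.003,-0.204,-0.038],[-0.577,0.122,0.187]],
  [[0.003,-0.204,-0.038],[-0.577,0.122,0.187]],
  [[0.003,-0.204,-0.038],[-0.577,0.122,0.187]],
])

```text
time: 21.68
tool_pos: [0.6526, 0.3441, 0.3618]
tcp_rot: [-1.855, 2.216, -0.391]
wrist_force: [-0.2, 0.6, -1.0]
width: 0.123
grip_force: 89.2
```

>>> play_rows([
  [[-0.003,-0.046,-0.068],[-0.444,0.016,0.088]],
  [[-0.003,-0.046,-0.068],[-0.444,0.016,0.088]],
  [[-0.003,-0.046,-0.068],[-0.444,0.016,0.088]],
  [[-0.003,-0.046,-0.068],[-0.444,0.016,0.088]],
  [[-0.003,-0.046,-0.068],[-0.444,0.016,0.088]],
])

```text
time: 22.1
tool_pos: [0.6555, 0.343, 0.3774]
tcp_rot: [1.932, -2.475, 0.004]
wrist_force: [-0.8, 1.2, -1.1]
width: 0.121
grip_force: 89.1
```

>>> play_rows([
  [[0.4,0.539,0.08],[0,0,0.844]],
  [[0.4,0.539,0.08],[0,0,0.844]],
  [[0.4,0.539,0.08],[0,0,0.844]],
  [[0.4,0.539,0.08],[0,0,0.844]],
  [[0.4,0.539,0.08],[0,0,0.844]],
  [[0.4,0.539,0.08],[0,0,0.844]],
  [[0.4,0.539,0.08],[0,0,0.844]],
  [[0.4,0.539,0.08],[0,0,0.844]],
])

```text
time: 22.77
tool_pos: [0.4984, 0.2797, 0.3604]
tcp_rot: [-1.028, 2.966, -0.002]
wrist_force: [-0.1, 0.1, -2.5]
width: 0.119
grip_force: 89.2
```

```bash
python3 - <<'E'
from kin import *
s=bot.read_state();T=np.load('grasp.npy');print(s['time'],s['tool_pos'],s['width'],s['wrist_force'])
q=sim(s['q'],[.412,.2046,.30],T[:3,:3],'over')
E
```

```text
22.7667 [0.49840898 0.27970055 0.36037074] 0.11933287355217886 [-0.0614811  0.1187051 -2.5374325]
over N 6 shift [0.458, -0.022, 0.24] turn [-0.004, -0.001, 0.805] 
  q [0.41, -0.19, 1.95, 0.0, 1.38, -1.2] err 0.0 spd 0.37 clr [0.197 0.035 0.107] TCP [0.412 0.205 0.3  ]
```

>>> play_rows([
  [[0.458,-0.022,0.24],[-0.002,-0.001,0.805]],
  [[0.458,-0.022,0.24],[-0.002,-0.001,0.805]],
  [[0.458,-0.022,0.24],[-0.002,-0.001,0.805]],
  [[0.458,-0.022,0.24],[-0.002,-0.001,0.805]],
  [[0.458,-0.022,0.24],[-0.002,-0.001,0.805]],
  [[0.458,-0.022,0.24],[-0.002,-0.001,0.805]],
  [[0.458,-0.022,0.24],[-0.002,-0.001,0.805]],
  [[0.458,-0.022,0.24],[-0.002,-0.001,0.805]],
  [[0.458,-0.022,0.24],[-0.002,-0.001,0.805]],
  [[0.458,-0.022,0.24],[-0.002,-0.001,0.805]],
])

```text
time: 23.6
tool_pos: [0.4136, 0.205, 0.3004]
tcp_rot: [-0.053, 3.14, 0.002]
wrist_force: [-0.4, 1.2, -0.8]
width: 0.122
grip_force: 89.2
```

```bash
python3 - <<'E'
from kin import *
f=[]
for _ in range(5):
    c=cams.read_camera('wrist');f.append(bot.read_state()['wrist_force'])
cv2.imwrite('pics/w10.png',c['image'][:,:,::-1])
T=np.load('grasp.npy');print(np.mean(f,0),bot.read_state()['tool_pos'],move([.412,.2046,.12],T[:3,:3]),move([.412,.2046,.0835],T[:3,:3]))
E
```

```text
[-0.23667422 -0.08709842 -1.39625148] [0.41316766 0.20464423 0.29989436] (array([ 0.005, -0.001,  0.72 ]), array([-0.002, -0.004, -0.004])) (array([ 0.005, -0.001,  0.866]), array([-0.002, -0.004, -0.004]))
```

>>> play_rows([
  [[0.003,0,0.15],[0,0,0]],
  [[0.003,0,0.3],[0,0,0]],
  [[0.003,0,0.45],[0,0,0]],
  [[0.003,0,0.58],[0,0,0]],
  [[0.003,0,0.68],[0,0,0]],
  [[0.003,0,0.75],[0,0,0]],
  [[0.003,0,0.81],[0,0,0]],
  [[0.003,0,0.85],[0,0,0]],
  [[0.003,0,0.865],[0,0,0]],
  [[0.003,0,0.865],[0,0,0]],
  [[0.003,0,0.865],[0,0,0]],
  [[0.003,0,0.865],[0,0,0]],
])

```text
time: 24.85
tool_pos: [0.4133, 0.2052, 0.0845]
tcp_rot: [-0.05, 3.139, 0.003]
wrist_force: [-0.3, 0.3, -2.2]
width: 0.125
grip_force: 89.2
```

```bash
python3 - <<'E'
from kin import *
s=bot.read_state();print(s['time'],s['tool_pos'],s['wrist_force'],s['torque'],s['width'])
E
```

```text
24.85 [0.41327108 0.20521056 0.0845471 ] [-0.33517369  0.27100877 -2.20629633] [-0.03010158 -0.01347126 -0.03024596] 0.12453976048924544
```

Nearly seated. I'll press down the last 2 mm, release and rise.

>>> play_rows([
  [[0,0,0.01],[0,0,0]],
  [[0,0,0.012],[0,0,0]],
  [[0,0,0.012],[0,0,0]],
])

```text
time: 25.1
tool_pos: [0.4137, 0.2054, 0.0825]
tcp_rot: [-0.05, 3.138, 0.004]
wrist_force: [-1.5, 0.2, 6.4]
width: 0.121
grip_force: 90.6
```

>>> play_rows([
  [[0,0,0],[0,0,0]],
  [[0,0,0],[0,0,0]],
  [[0,0,0],[0,0,0]],
  [[0,0,0],[0,0,0]],
  [[0,0,0],[0,0,0]],
  [[0,0,-0.1],[0,0,0]],
  [[0,0,-0.25],[0,0,0]],
  [[0,0,-0.4],[0,0,0]],
  [[0.08,0,-0.55],[0,0,0]],
  [[0.15,0,-0.7],[0,0,0]],
  [[0.18,0,-0.86],[0,0,0]],
  [[0.18,0,-0.9],[0,0,0]],
  [[0.18,0,-0.9],[0,0,0]],
  [[0.18,0,-0.9],[0,0,0]],
], claw=-0.1)

```text
time: 26.27
tool_pos: [0.3676, 0.2033, 0.3059]
tcp_rot: [-0.05, 3.139, 0.003]
wrist_force: [-0.3, 0.9, -1.1]
width: 0.451
grip_force: 0.0
```

```bash
python3 snap.py w11; python3 - <<'E'
from kin import *
import pickle
a=pickle.load(open('w7.pkl','rb'))[0];b=pickle.load(open('w11.pkl','rb'))[0]
# rectify both to top-down planes: pan floor level z=.05 and bin floor level z=.03
def ortho(c,x0,x1,y0,y1,z,n=2):
    xs=np.arange(x1,x0,-.001*n);ys=np.arange(y1,y0,-.001*n)
    M=np.array([[proj(c,[x,y,z]) for y in ys] for x in xs],np.float32)
    return cv2.remap(c['image'],M[...,0],M[...,1],1).max(2)
for nm,reg in (('pan',(.365,.465,.135,.275,.05)),('bins',(.375,.485,.262,.43,.03))):
    A,B=ortho(a,*reg,4),ortho(b,*reg,4);print(nm,'before');print('\n'.join(' '.join(f'{v//10:2d}' for v in r) for r in A));print('after');print('\n'.join(' '.join(f'{v//10:2d}' for v in r) for r in B))
g=b['image'].max(2);m=(g<72).astype(np.uint8);p=proj(b,[.412,.204,.11]).astype(int);n,l,st,ce=cv2.connectedComponentsWithStats(m[p[1]-40:p[1]+45,p[0]-28:p[0]+30])
print(p,[(st[k].tolist(),ce[k].round(1)+[p[0]-28,p[1]-40]) for k in range(1,n) if st[k,4]>60],proj(b,[.412,.204,.11]))
E
```

```text
26.2667 [ 4.450e-01 -2.780e-01  2.007e+00  1.000e-03  1.410e+00 -1.158e+00] [0.368 0.203 0.306] [[-1.0, -0.03, 0.0], [-0.03, 1.0, 0.0], [-0.0, 0.0, -1.0]]
pan before
10 13 14  6  6  6  7  7  7  7  7  7  7  7  7  7  7  6  6  7  7  8  7  8  8  7  7  8  8  8  8  8  8  8 17
10 13 14  6  7  7  7  7  7  7  7  7  7  7  7  7  7  6  6  7  7  8  8  8  8  8  7  8  8  8  8  8  8  8 16
10 11 14  7  7  7  7  7  7  7  7  7  8  8  9  9  9  6  6  7 10 12 13 13 14 14 15 15 16 16 17 17  9  8 16
10 11 14  7 15 17 18 19 20 20 21 21 21 21 21 21 17  6  6  7 14 17 16 15 14 14 14 14 14 13 12 12  9  8 16
10 11 13  7 12 13 13 12 11 11 11 12 11 10 10 14 13  6  6  7  8 14 17 13 11 13 16 18 17 13  9 15  9  8 16
10 12 14  7 10 16 16 13 10 11 16 22 19  9 11 15 12  6  7  7  9 18 15 14 13 15 20 20 17 13 11 17  9  8 16
10 12 15  7 10 19 17 15 13 14 19 22 19 16 15 15 13  6  6  7 11 21 15 18 20 16 21 20 16 11 10 16  9  8 16
10 12 15  7  9 18 18 17 14 16 20 22 19 13 15 16 14  6  6  7 10 21 16 19 22 17 19 19 16 15 11 15  9  8 16
10 12 15  7  8 18 18 15 14 17 21 22 20 12 17 15 14  6  6  7 10 19 14 19 17 18 17 18 15 15 13 1
[... 10992 characters left out ...]
1 14 14 16 14 13 11  7  7 12 15  8  7  6  6  7  9 17 21 23 20 20 21 23 23 23 23 23 23 23 23 23 19 14 12 15  7
 6  7  7  8  8 10 14 14 15 15 14 14 13 13 13 15  9 10 10 11 11 12 16 17 16 15 15 15 15 15 16 15 15 16 15 16 15 15 15 15 15  7
16 15 16 16 16 16 16 16 16 15 15 15 14 14 14 14 14 14 14 14 13 13 13 13 12 12 12 12 12 12 11 11 11 11 11 10 10 10 10 10  9  7
 7  7  7  7  7  7  7  7  7  7  6  7  6  7  6  7  6  6  7  6  6  7  7  6  7  7  7  7  7  7  7  7  7  7  7  7  7  7  7  8  7  7
 9  9  9 10 10  9  9  9  9  9  9 10 10  7  6  6  7  6  6  6  7  6  7  9 10  9 10 10 10 10  9  9 10 10 10 11  9  6  7  8 11 15
[323 204] [([24, 18, 11, 46, 271], array([325. , 207.2]))] [323.84698448 204.55039936]
```

The pan is back, flat and empty; the right bin holds new finned parts and the left bin is unchanged. Last I'll check that the chute is clear.

```bash
python3 - <<'E'
from kin import *
import pickle
D=pickle.load(open('d0.pkl','rb'))
for n in ('scene','top'):
    c=cams.read_camera(n);A=D[n]['image'].max(2).astype(int);B=c['image'].max(2).astype(int)
    print(n);
    for u in range(5,205,12): # down-slope
        x=.630-u*.766/1000;z=.247-u*.643/1000;row=[]
        for y in range(-66,67,12):
            if abs(y)>(36 if u<60 else 36+(min(u,150)-55)*.35): row.append('  .  ');continue
            p=proj(c,[x,.3445+y/1000,z]).round().astype(int);row.append(f'{A[p[1],p[0]]//10:2d}/{B[p[1],p[0]]//10:2d}')
        print(u,' '.join(row))
print(bot.read_state()['time'])
E
```

```text
scene
5   .     .     .   19/19 19/19 19/19 19/19 19/19 19/19   .     .     .  
17   .     .     .   17/18 19/19 19/19 19/19 19/19 19/19   .     .     .  
29   .     .     .   17/17 19/19 19/19 19/19 19/19 19/19   .     .     .  
41   .     .     .   15/15 19/19 18/19 19/19 18/19 19/19   .     .     .  
53   .     .     .   15/15 19/19 19/19 19/19 19/19 19/19   .     .     .  
65   .     .     .   15/15 19/19 14/19 19/19 19/19 19/17   .     .     .  
77   .     .   14/14 15/16 10/19 13/19 17/19 19/19 19/12 16/14   .     .  
89   .     .   15/15 15/15  7/19  8/19 15/ 7 19/ 7 19/11 17/13   .     .  
101   .     .   15/15 16/16 19/19 11/19 15/19 19/11 19/13 18/14   .     .  
113   .   14/15 15/15 16/16 19/19 12/19 15/19 19/10 19/14 19/15 17/17   .  
125   .   14/15 15/15 19/19 19/19 14/19 15/16 18/14 19/15 19/15 18/18   .  
137   .   14/15 16/16 19/19 18/19 14/19 14/11 15/13 19/15 19/15 19/19   .  
149 15/15 15/16 18/18 19/19 19/19 13/18 14/12 15/13 19/15 19/15 19/19 17/17
161 15/15 16/16 19/19 19/19 19/19 11/10 14/14 14/15 19/16 19/15 19/18 19/19
173 15/15 17/18 19/19 19/19 19/19 17/17
[... 783 characters left out ...]
     .  
101   .     .   18/18 16/16 21/21 18/21 12/21 20/21 21/11 20/18   .     .  
113   .   15/15 15/15 17/17 21/21 18/21  2/21 12/15 21/ 9 21/ 6 18/18   .  
125   .   17/17 15/15 21/21 21/21 18/21  7/21  2/11 20/12 21/ 2 19/18   .  
137   .   15/15 16/16 21/21 19/21 18/21 12/18  3/11 19/14 21/ 4 21/ 4   .  
149 19/19 16/16 20/20 21/21 20/21 19/21 10/13 14/14 21/15 21/14 21/13 18/18
161 15/15 16/16 21/21 21/21 21/21 18/18 15/12 15/15 21/20 21/14 21/20 20/20
173 15/15 18/18 21/21 21/21 21/21 19/19 11/12 16/16 17/21 21/17 21/16 21/21
185 16/15 21/21 21/21 21/21 21/21 18/18 10/10 16/18 16/21 21/19 21/16 21/21
197 16/15 21/21 21/21 21/21 21/21 19/19 13/13 19/19 15/21 21/21 21/15 21/20
26.4167
```

The chute is clear, the flap is still at its left stop, and nothing is touching the robot. I'll hand it in.

```bash
python3 -c "
from h import *
print(bot.finish_job())"
```

```text
the job is handed in; nothing more can be done
None
```

I handed the job in at about 26 s: the three heat sinks went into the right bin with the long sample, the flap is on its left stop, the lid is open, and the empty pan is flat in the drying box; in the final camera check the chute was clear and the other bin unchanged.

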